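# Fit the detector carriage on the dovetail rail of the measuring line and clamp it

## Robot

A 6-joint arm with a two-finger parallel gripper is mounted at the origin on the work surface. World frame = base frame: x ahead of the robot, y to its left, z up, the work surface at z = 0. Lengths are in m, angles in rad, forces in N, time in s.
With the tool pointing down it reaches from about 0.3 to 0.775 m from the base axis. Payload 14.6 kg.
Tool frame: the origin (TCP) lies on the centre line of the jaws, within the pads' length; the fingertips stand 17 mm ahead of it and the grasp point (between the pads) lies 2 mm behind it; z points along the fingers, x is the direction in which the jaws open and shut, and the axes are right-handed (so a half turn about z gives the same grasp; the last joint's range is limited). The gripper opens to 94 mm and grips with 3 to 60 N. Pads are 16 mm wide; open, the fingers measure 119 mm over their backs; the gripper's body (75 mm by 177 mm) begins 78 mm behind the grasp point.
Start: joints at [-1.264, 0.3, 1.521, -0, 1.321, -0.067], TCP at [0.201, -0.512, 0.222] pointing down, gripper open.
Joint ranges: [-3.03, 3.03], [-0.79, 2.21], [0.23, 2.52], [-1.04, 4.18], [0, 3.07], [-2.55, 2.55]. Speed limits (rad/s): [2.22, 2.22, 2.57, 3.14, 3.14, 3.14].

## Interface

Orientations are given as [roll, pitch, yaw] about the fixed x, y, z axes, in that order (R = Rz(yaw) Ry(pitch) Rx(roll)).
In Python, from station import ctrl gives the robot as it stands. The module is installed in compiled form; this text tells all that it offers.
- The arm moves only by the tool drive_tool, never from a script. Its argument "increments" is a list of rows, each a list of 3 entries, a list of its own where there are three numbers: the turn, a rotation vector about the tool's x, y, z in degrees, then the shift along the tool's x, y, z in mm, then the opening, from 0 (shut) to 1 (fully open). In form: [[[ax, ay, az], [dx, dy, dz], hand], ...]. A call has 1 to 20 rows; each row shifts and turns the commanded pose from where the row before left it, along the tool's axes as they then stand; what a row does not reach is not made up. A row lasts 1/8 s, in which the tool goes at most 62.5 mm and 10.7 degrees, less where a joint would pass 70% of its speed; a pose out of reach is approached as far as the arm can. A call with a gripper value outside its range is refused whole. The fingers move at their own pace and stop on an object; "squeeze" is the grip in N (left out, the last holds). Time passes only in rows, so rows that do not move let the fingers close. It gives the time, the measured TCP pose, the force and the opening at its end, in the units of the state.
- ctrl.get_obs(): the state, without advancing time (a new reading comes with each control period).
- ctrl.camera(name): name is "scene" or "top"; returns the picture (420x560x3 uint8, red, green, blue); there is no depth.
- ctrl.calibration(name): a dict with "fx", "fy", "cx", "cy" (pixels), "k1" (the pictures are not rectified: a ray, as slopes to the right and down, at radius r is drawn at 1 + k1 r^2 times it, then the intrinsics apply), "rvec" (rotation vector, rad) and "tvec" (3), from world to camera coordinates, as OpenCV has them. Camera axes: x right, y down, z forward; pixel columns grow to the right and rows downward; lengths in m; the calibration is good to about 2 mm. A picture is of the moment at which its call begins. calibration takes no time and is no camera call.
- ctrl.hand_in(): hands the job in, once; it reports no verdict.
The state is a dict: "time_s": time; "qpos": joint angles; "joint_vel": joint speeds; "tau": joint torques, N m; "ee_pos": TCP position; "eef_rot": TCP orientation; "force": force on the tool from outside, world axes, zero at the start; "moment": the same for the moment, N m; "grip_width": finger opening in m.
Only numpy, scipy, OpenCV 4.12 (cv2) and the standard library are available. Lean on these libraries where they do the work, as an engineer would, in place of code of your own. Each camera call takes 0.05 s, during which the arm holds its last target.

## Task

Pick up the blue detector on its aluminium carriage, slide the carriage onto the dovetail rail of the measuring line from the rail's open end, and push it gently along until it is up against the orange-faced stop leg of the cuvette mount. Then tighten the red clamp knob on top of it clockwise, finger-tight and no more, so that the carriage sits clamped against the stop, and let go. Leave the other things on the bench alone.

Things in the scene. Friction and masses are not known exactly. Their poses are not given: they have to be found in the camera images.
- bench: the measuring line, bolted down: level slotted aluminium beam 45 x 45 mm, 400 mm long, top 85 mm above the table, on dark feet; lens and dark finned lamp on its +y end. Origin on the table under the beam; own y runs along the beam (from -170 to +230 mm), own x away from the robot. On its -x side (robot's side) is the dovetail rail, from y = -170 (open end, at the robot's right) to +130 mm
- rail_end (a point): open end of the dovetail rail, at half its height (62 mm above the table), in the plane of its outer face; axes as the bench. The dovetail faces -x: 36 mm high at the outer face, 24 mm high 10 mm deeper (+x), where a 20 mm high, 6 mm deep web joins it to the beam. Its last 12 mm at the open end are tapered by 1.8 mm as a lead-in
- cuvette_mount: dark mount clamped on top of the beam, at a different place along it each time, with a cuvette in a 30 mm block (top 134 mm above the table); axes as the bench; origin on the beam's top; its stop leg hangs down beside the rail's outer face
- stop_face (a point): centre of the orange face of the stop leg, 62 mm above the table, 8.5 mm to the -x side of the rail's outer face; the face (13 mm wide, 40 mm high) looks along the bench's -y, towards the open end. The carriage's leading end comes to rest on it; the stop does not give
- carriage: loose detector carriage, about 0.6 kg, standing on the table upright, as it will sit on the rail 29 mm higher. Origin: on its underside, mid-length, in the plane of the groove's floor. Its y = +50 end goes on the rail first, own axes then parallel to the bench's. Aluminium block 100 mm long (y), 66 mm high, x = -14 to +13; the full-length dovetail groove opens to +x
- groove_middle (a point): middle of the groove's floor, 33 mm above the carriage's underside; with the carriage centred on the rail it is at the height of rail_end and 1.5 mm to -x of the rail's outer face. Play on the rail: 0.9 mm up, 0.9 mm down, about 1.5 mm either way in x. Axes as the carriage
- lead_face (a point): centre of the carriage's leading (+y) end, where the stop leg touches it: 7 mm to -x of the groove's floor, 33 mm above the underside; axes as the carriage
- detector_grip (a point): where to hold the carriage: in the middle of the blue detector housing, 60 mm above the underside, at carriage x = -30, y = +33 mm; axes as the carriage. Housing: upright box 32 x 32 mm, 92 mm high; its sides across y are free to be pinched from above. A dark tube, 22 mm thick, sticks out of it to +x over the carriage, 71 to 93 mm above the underside
- knob_grip (a point): middle of the red clamp knob: upright axis, 29 mm in diameter, fluted, top 12 mm above this point; at carriage x = +5, y = -17 mm, about 95 mm above the underside, 34 mm along y from the detector housing, which limits the fingers' swing: with the fingers closing along the carriage's x, some 0.8 rad either way is free. Clockwise from above tightens; it sinks 4 mm per rad until the shoe bears
- clamp_shoe: brass shoe in the carriage that the knob drives down on the rail's upper flank. The knob starts backed off by an unknown amount (the first 0.4 rad never tightens it): 0.2 N m turns it (0.14 read at rest), a little more lifts the carriage through its play, then it climbs: 0.3 to 0.4 is finger-tight, over 0.45 too much. 1 to 2.2 rad in all; it stays put, but the carriage settles: nip it up again
- reagent_bottle: clear bottle, blue cap, 80 mm in diameter, 170 mm high; not to be disturbed
- wash_bottle: white bottle, red cap, 60 mm in diameter, 150 mm high; not to be disturbed
- beaker: glass beaker, 68 mm in diameter, 90 mm high; not to be disturbed
- cuvette_rack: white rack, 70 x 130 x 32 mm; not to be disturbed
- hex_driver: screwdriver, 160 mm long, lying; not to be disturbed
- amber_vial: small amber vial, 28 mm in diameter, 45 mm high; not to be disturbed
- lens_tube: short black lens tube, 32 mm in diameter, 34 mm high; not to be disturbed
Not all that is in view belongs to the job. What is shaped like the carriage but green is not meant.

How it is judged:
By the outcome, as a careful person would: the job done as asked, in the order asked, and still so for the second after the job is handed in, with the robot touching nothing.
It also fails if it takes over 72 s, if anything falls off the work surface, if the arm or the gripper's body presses on something with over 40 N, if the wrist force passes 120 N, or if a joint passes its speed limit or range.

## Working session

There is one attempt and no reset: what is moved stays moved. The work goes in short steps, Python scripts to look and compute and a tool call to move; the robot and the scene stay as the last step left them, time stands still between calls to the robot, and variables do not carry over. Pictures are saved under pics/ and viewed, and the job is handed in when it is done.

Besides the shell and the picture viewer there is one more tool, called after "Call:" in YAML: its name, and indented under it one key for each argument. drive_tool: Moves the arm, as the interface text tells. Its arguments: {"type":"object","properties":{"increments":{"type":"array"},"squeeze":{"type":"number"}},"required":["increments"]}

```bash
mkdir -p pics; cat > h.py <<'E'
import numpy as np, cv2
from station import ctrl
def cal(n):
    c=ctrl.calibration(n); R=cv2.Rodrigues(np.array(c['rvec'],float))[0]; return c,R,np.array(c['tvec'],float).ravel()
def proj(n,P):
    c,R,t=cal(n); p=np.atleast_2d(P)@R.T+t; s=p[:,:2]/p[:,2:]; r2=(s**2).sum(1,keepdims=True); s=s*(1+c['k1']*r2)
    return np.c_[s[:,0]*c['fx']+c['cx'], s[:,1]*c['fy']+c['cy']]
def ray(n,uv):
    c,R,t=cal(n); d=np.array([(uv[0]-c['cx'])/c['fx'],(uv[1]-c['cy'])/c['fy']]); s=d.copy()
    for _ in range(30): s=d/(1+c['k1']*(s@s))
    return -R.T@t, R.T@np.array([s[0],s[1],1.])
def atz(n,uv,z):
    o,d=ray(n,uv); return o+d*(z-o[2])/d[2]
def tri(uv1,uv2):
    o1,d1=ray('scene',uv1);o2,d2=ray('top',uv2)
    d1/=np.linalg.norm(d1); d2/=np.linalg.norm(d2)
    A=np.c_[d1,-d2]; s=np.linalg.lstsq(A,o2-o1,rcond=None)[0]
    a=o1+d1*s[0];b=o2+d2*s[1]; return (a+b)/2,np.linalg.norm(a-b)
def snap(n,name):
    im=ctrl.camera(n); cv2.imwrite(f'pics/{name}.png',im[:,:,::-1]); return im
def crop(im,x0,x1,y0,y1,name,k=4):
    c=cv2.resize(im[y0:y1,x0:x1],None,fx=k,fy=k,interpolation=cv2.INTER_CUBIC); cv2.imwrite(f'pics/{name}.png',c[:,:,::-1])
E
python3 - <<'E'
from h import *
o=ctrl.get_obs(); print(o)
for n in('scene','top'):
    snap(n,n+'0'); c,R,t=cal(n); print(n,c,'pos',-R.T@t)
E
```

```text
{'time_s': 0.0, 'qpos': array([-1.26360387e+00,  3.00486080e-01,  1.52160870e+00,  1.12439295e-05,
        1.32072225e+00, -6.66066429e-02]), 'joint_vel': array([-0.00048004, -0.00163772,  0.00193545,  0.00136017,  0.00104968,
       -0.00062604]), 'tau': array([ 6.81593501e-04, -5.31808984e+01, -3.52738309e+01,  7.09606684e-02,
        2.44831044e-02, -7.99577151e-05]), 'ee_pos': array([ 0.20075277, -0.51177367,  0.22186643]), 'eef_rot': array([-3.14150030e+00,  1.22093623e-03, -1.19699996e+00]), 'force': array([-0.32717454, -0.74139479,  1.04885595]), 'moment': array([-0.01411057, -0.01323488,  0.03581964]), 'grip_width': 0.09406205236957717}
scene {'fx': 450.68045335350865, 'fy': 450.68045335350865, 'cx': 278.6937045543413, 'cy': 213.905315469186, 'k1': 0.015198850763384997, 'rvec': array([ 1.44724656,  2.13129611, -0.88372198]), 'tvec': array([ 0.21626312, -0.30285675,  1.52303367])} pos [1.2682965  0.28916788 0.87517394]
top {'fx': 455.6599788079771, 'fy': 455.6599788079771, 'cx': 278.8444429025226, 'cy': 209.91495717789363, 'k1': -0.07171713416030055, 'rvec': array([ 2.22179498, -1.98736954,  0.20788021]), 'tvec': array([-0.06135166,  0.55908419,  1.14420998])} pos [ 0.31659086 -0.02489256  1.23478995]
```

View pics/scene0.png

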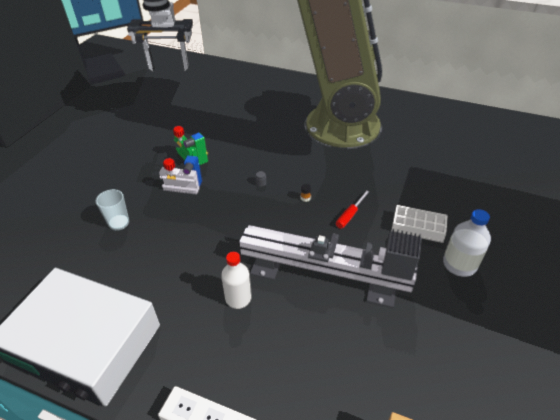

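View pics/top0.png

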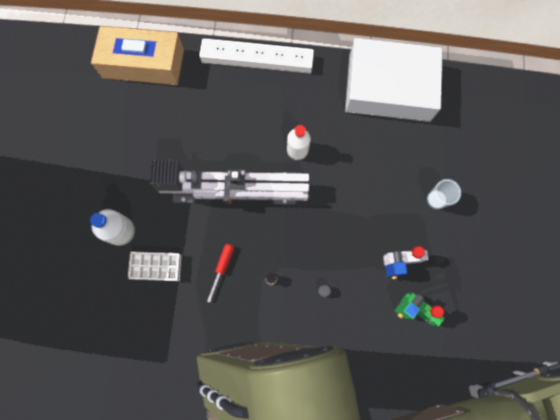

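Two candidates: the aluminium carriage, at top (405,260) and scene (182,177), and a green look-alike, at top (420,308) and scene (190,148). The aluminium body with the blue housing is the one meant. I'll confirm that in enlarged crops.

```bash
python3 - <<'E'
from h import *
s=cv2.imread('pics/scene0.png')[:,:,::-1]; t=cv2.imread('pics/top0.png')[:,:,::-1]
crop(t,370,450,230,290,'tc',10); crop(s,150,220,145,205,'sc',10)
crop(t,140,320,150,215,'tb',4); crop(s,230,430,215,310,'sb',4)
E
```

```text
(no output)
```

View pics/tc.png

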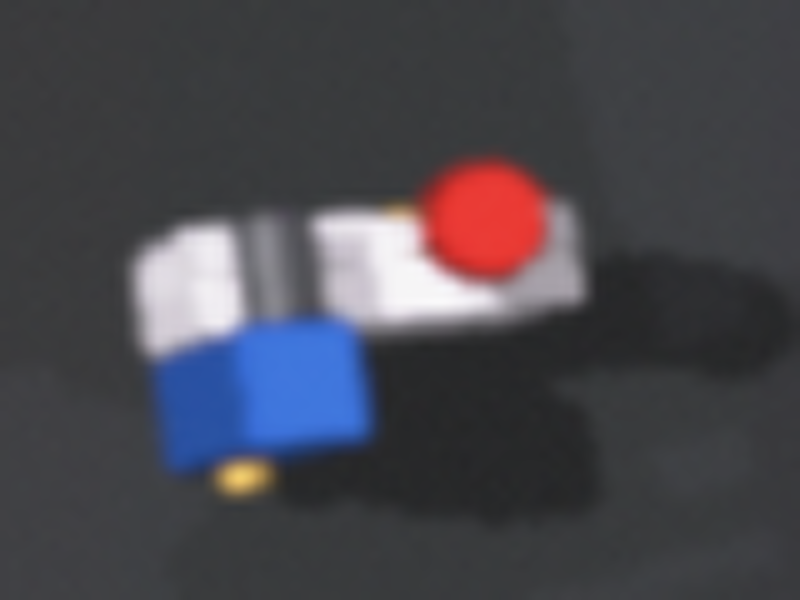

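View pics/sc.png

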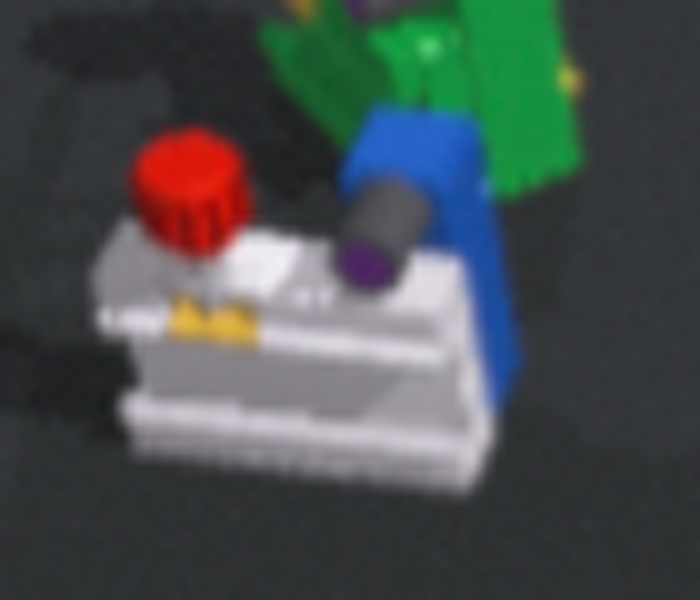

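View pics/tb.png

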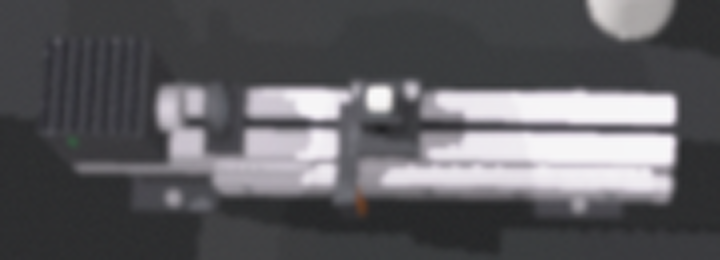

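View pics/sb.png

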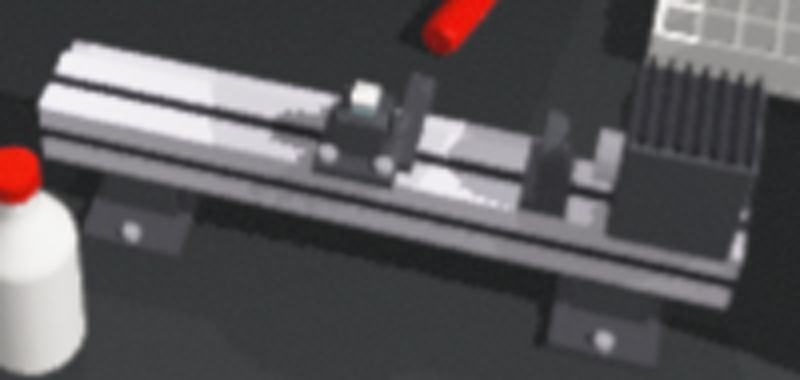

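The crop confirms it: the aluminium carriage has a blue housing and a red knob, and the other one is all green. Next I'll fit the carriage and bench poses to features seen in both views.

```bash
cat > fit.py <<'E'
from h import *
from scipy.optimize import least_squares
def X(p,q): # q: x,y,yaw(,z)
    c,s=np.cos(q[2]),np.sin(q[2]); p=np.atleast_2d(p); return np.c_[q[0]+c*p[:,0]-s*p[:,1], q[1]+s*p[:,0]+c*p[:,1], p[:,2]+(q[3] if len(q)>3 else 0)]
def fit(obs,q0):
    def r(q): return np.concatenate([(proj(n,X(np.array(P)/1000.,q))-np.array(uv)).ravel() for n,P,uv in obs])
    s=least_squares(r,q0,loss='soft_l1',x_scale=[.01,.01,.05]); return s.x,r(s.x).reshape(-1,2)
T=lambda u,v,x0,y0,k:(x0+(u+.5)/k-.5,y0+(v+.5)/k-.5)
E
cat > f1.py <<'E'
from fit import *
t=lambda u,v:T(u,v,370,230,10); s=lambda u,v:T(u,v,150,145,10)
car=[('top',(5,-17,107),t(487,220)),('top',(-14,-50,66),t(585,300)),('top',(13,-50,66),t(575,202)),('top',(13,50,66),t(180,225)),('top',(13,50,0),t(135,262)),
('scene',(5,-17,107),s(192,160)),('scene',(13,50,0),s(475,490)),('scene',(13,-50,0),s(135,455)),('scene',(13,50,66),s(440,340)),('scene',(13,-50,66),s(98,312)),('scene',(-14,-50,66),s(125,222))]
q,r=fit(car,[.2,-.3,0]); print('car',q.round(4)); print(r.round(1))
for n in('top','scene'):
    q1,r=fit([o for o in car if o[0]==n],q); print(n,q1.round(4))
t=lambda u,v:T(u,v,140,150,4); s=lambda u,v:T(u,v,230,215,4)
b=[('top',(22.5,-170,85),t(676,95)),('top',(-22.5,-170,85),t(676,166)),('top',(-47,None,82),t(361,200)),
('scene',(22.5,-170,85),s(42,97)),('scene',(22.5,-170,40),s(45,158)),('scene',(22.5,230,85),s(745,245)),('scene',(22.5,230,40),s(728,307)),('scene',(-22.5,-170,85),s(78,42))]
bb=[o for o in b if o[1][1] is not None]
qb,r=fit(bb,[.45,.1,0]); print('bench',qb.round(4)); print(r.round(1))
for n in('scene',):
    q1,r=fit([o for o in bb if o[0]==n],qb); print(n,q1.round(4))
def over(im,n,q,lines,name,box,k):
    im=cv2.resize(np.ascontiguousarray(im[box[2]:box[3],box[0]:box[1]]),None,fx=k,fy=k,interpolation=cv2.INTER_CUBIC)
    for a,c in lines:
        p=(proj(n,X(np.array([a,c])/1000.,q))-[box[0],box[2]]+.5)*k-.5
        cv2.line(im,tuple(p[0].round().astype(int).tolist()),tuple(p[1].round().astype(int).tolist()),(0,255,0),1)
    cv2.imwrite(f'pics/{name}.png',im[:,:,::-1])
def boxl(x0,x1,y0,y1,z0,z1):
    import itertools
    P=list(itertools.product((x0,x1),(y0,y1),(z0,z1))); return [(a,c) for a in P for c in P if a<c and sum(i!=j for i,j in zip(a,c))==1]
if __name__=='__main__':
    S=cv2.imread('pics/scene0.png')[:,:,::-1]; Tt=cv2.imread('pics/top0.png')[:,:,::-1]
    L=boxl(-14,13,-50,50,0,66)+boxl(-46,-14,17,49,10,102)
    over(Tt,'top',q,L,'oc1',(370,450,230,290),10); over(S,'scene',q,L,'oc2',(150,220,145,205),10)
    L=boxl(-22.5,22.5,-170,230,40,85)+[((-38.5,-170,80),(-38.5,130,80)),((-38.5,-170,44),(-38.5,130,44))]
    over(Tt,'top',qb,L,'ob1',(140,320,150,215),4); over(S,'scene',qb,L,'ob2',(230,430,215,310),4)
E
python3 f1.py
```

```text
car [ 0.4784 -0.3436  0.2017]
[[ 0.5 -0.5]
 [-0.6 -0.6]
 [-1.1 -1.1]
 [ 0.6  0.2]
 [-0.6 -0.7]
 [-0.3 -0.8]
 [-0.2 -0.2]
 [ 0.5 -0.6]
 [-0.2 -2.7]
 [-0.4 -3.8]
 [ 0.4 -0.9]]
top [ 0.4771 -0.3443  0.1862]
scene [ 0.4825 -0.3411  0.2144]
bench [0.6211 0.1035 0.099 ]
[[-1.2  0.8]
 [-1.2 -0.3]
 [-0.1  0.6]
 [ 0.5 -2.3]
 [-0.5  1.4]
 [-0.3 -1.9]
 [-2.8  0.8]]
scene [0.6211 0.1045 0.0939]
```

View pics/oc1.png

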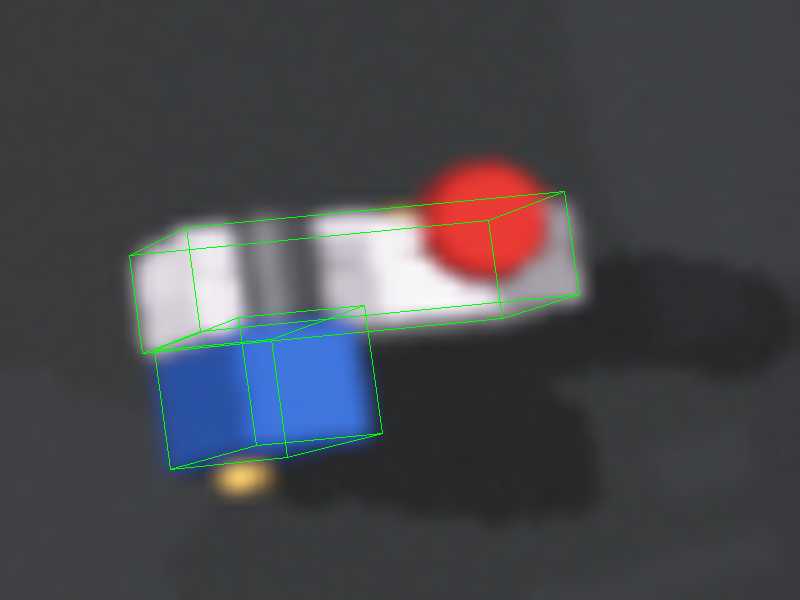

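View pics/oc2.png

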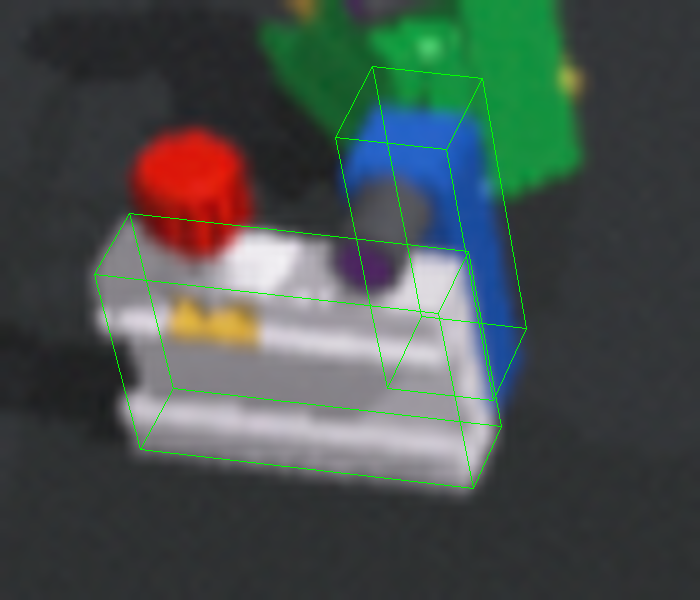

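View pics/ob1.png

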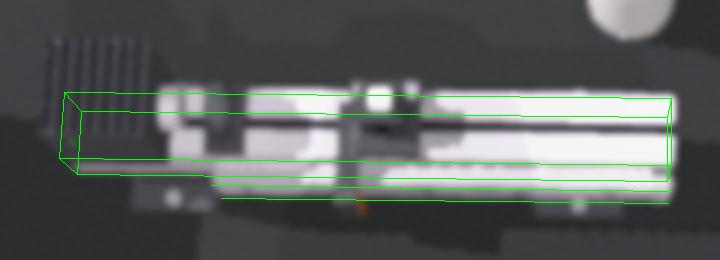

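View pics/ob2.png

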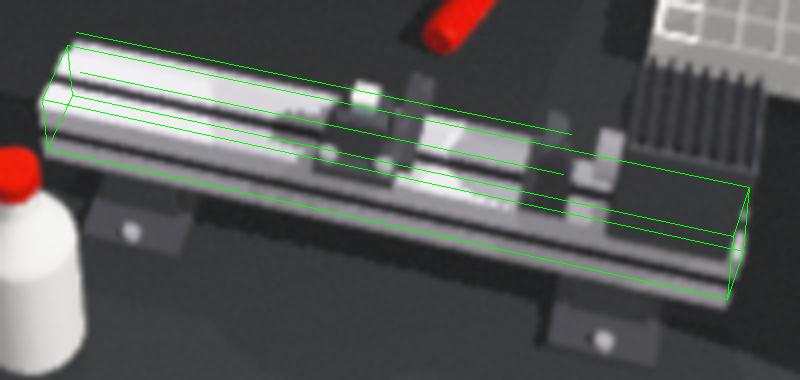

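```bash
python3 - <<'E'
from h import *
s=cv2.imread('pics/scene0.png')[:,:,::-1]; t=cv2.imread('pics/top0.png')[:,:,::-1]
a=cv2.resize(s[222:258,232:282],None,fx=15,fy=15,interpolation=cv2.INTER_CUBIC)
cv2.imwrite('pics/z1.png',a[:,:,::-1])
crop(t,220,320,165,210,'z2',8); crop(s,300,430,230,310,'z3',6)
E
```

```text
(no output)
```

View pics/z1.png

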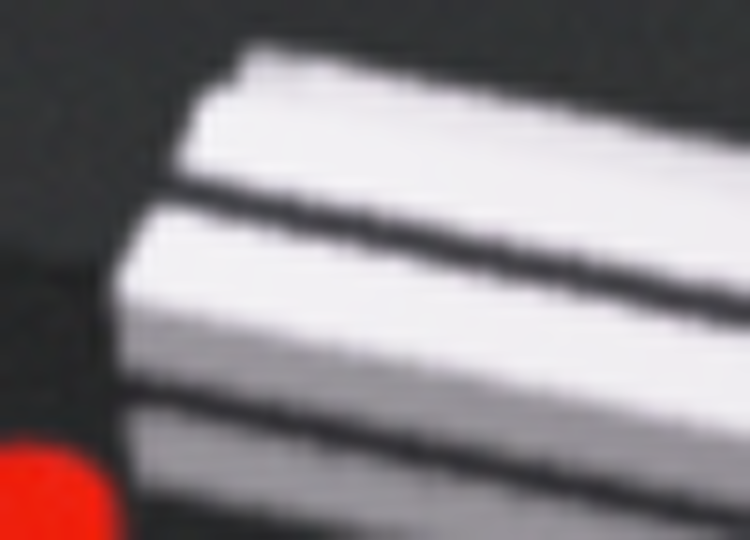

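View pics/z2.png

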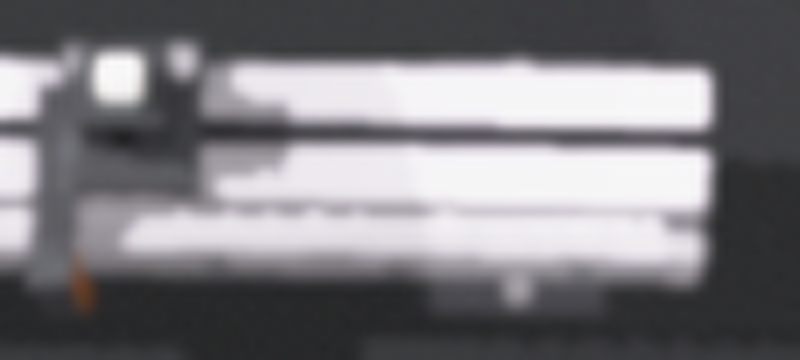

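View pics/z3.png

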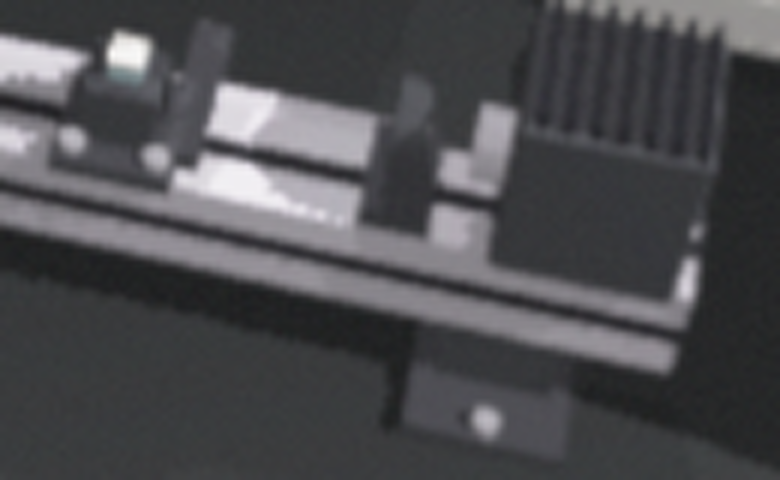

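```bash
cat > f2.py <<'E'
from f1 import *
z1=lambda u,v:T(u,v,232,222,15); z2=lambda u,v:T(u,v,220,165,8); z3=lambda u,v:T(u,v,300,230,6)
b=[('scene',(22.5,-170,85),z1(116,302)),('scene',(22.5,-170,40),z1(137,482)),('scene',(-22.5,-170,85),z1(203,96)),('scene',(0,-170,85),z1(165,190)),('scene',(22.5,230,40),z3(672,375)),('scene',(22.5,230,85),z3(690,303)),('scene',(22.5,230,62.5),z3(683,335)),
('top',(22.5,-170,85),z2(712,66)),('top',(-22.5,-170,85),z2(711,211)),('top',(0,-170,85),z2(712,138)),('top',(-38.5,-170,45.8),z2(702,286))]
ln=[('top',(22.5,85),z2(235,62)),('top',(22.5,85),z2(400,64)),('top',(0,85),z2(250,130)),('top',(0,85),z2(550,137)),('scene',(22.5,62.5),z3(300,238)),('scene',(22.5,62.5),z3(100,200)),('scene',(22.5,62.5),z1(500,475)),('scene',(0,85),z3(470,200)),('scene',(0,85),z3(280,163)),('scene',(0,85),z1(600,285)),('top',(-38.5,44),z2(400,277)),('top',(-38.5,44),z2(200,275))]
def res(q,b,ln):
    r=[(proj(n,X(np.array(P)/1000.,q))-uv).ravel() for n,P,uv in b]
    for n,(x,z),uv in ln:
        p=proj(n,X(np.array([[x,-170,z],[x,230,z]])/1000.,q)); d=p[1]-p[0]; d/=np.linalg.norm(d); e=np.array(uv)-p[0]; r.append(np.array([d[0]*e[1]-d[1]*e[0]]))
    return np.concatenate(r)
def fb(b,ln): 
    return least_squares(res,[.62,.1,.1],args=(b,ln),loss='soft_l1',f_scale=.5).x
qb=fb(b,ln); print('bench',qb.round(4)); print(res(qb,b,ln).round(1))
for n in('top','scene'): print(n,fb([o for o in b if o[0]==n],[o for o in ln if o[0]==n]).round(4))
car2=[o for i,o in enumerate(car) if i not in(8,9)]
s=lambda u,v:T(u,v,150,145,10); t=lambda u,v:T(u,v,370,230,10)
car2+=[('scene',(-14,50,66),s(467,255)),('top',(-46,49,2),t(165,470))]
q,r=fit(car2,q); print('car',q.round(4)); print(r.round(1))
for n in('top','scene'): print(n,fit([o for o in car2 if o[0]==n],q)[0].round(4))
# stop: top strip orange centre at z~ 72 x=-47
for (u,v,z) in((78,262,82),(82,290,62),(86,308,42)):
    P=atz('top',z2(u,v),z/1000.); c,s_=np.cos(qb[2]),np.sin(qb[2]); d=P[:2]-qb[:2]; print('stop bench', (np.array([c*d[0]+s_*d[1],-s_*d[0]+c*d[1]])*1000).round(1))
if __name__=='__main__':
    S=cv2.imread('pics/scene0.png')[:,:,::-1]; Tt=cv2.imread('pics/top0.png')[:,:,::-1]
    L=boxl(-22.5,22.5,-170,230,40,85)+[((-38.5,-170,80),(-38.5,130,80)),((-38.5,-170,44),(-38.5,130,44))]
    over(Tt,'top',qb,L,'ob1',(220,320,165,210),8); over(S,'scene',qb,L,'ob2',(230,430,215,310),4)
E
python3 f2.py
```

```text
car [ 0.4784 -0.3436  0.2017]
[[ 0.5 -0.5]
 [-0.6 -0.6]
 [-1.1 -1.1]
 [ 0.6  0.2]
 [-0.6 -0.7]
 [-0.3 -0.8]
 [-0.2 -0.2]
 [ 0.5 -0.6]
 [-0.2 -2.7]
 [-0.4 -3.8]
 [ 0.4 -0.9]]
top [ 0.4771 -0.3443  0.1862]
scene [ 0.4825 -0.3411  0.2144]
bench [0.6211 0.1035 0.099 ]
[[-1.2  0.8]
 [-1.2 -0.3]
 [-0.1  0.6]
 [ 0.5 -2.3]
 [-0.5  1.4]
 [-0.3 -1.9]
 [-2.8  0.8]]
scene [0.6211 0.1045 0.0939]Traceback (most recent call last):
  File "f2.py", line 13, in <module>
    qb=fb(b,ln); print('bench',qb.round(4)); print(res(qb,b,ln).round(1))
  File "f2.py", line 12, in fb
    return least_squares(res,[.62,.1,.1],args=(b,ln),loss='soft_l1',f_scale=.5).x
           ~~~~~~~~~~~~~^^^^^^^^^^^^^^^^^^^^^^^^^^^^^^^^^^^^^^^^^^^^^^^^^^^^^^^
    return func(*args, **kwargs)
    result = trf(vector_fun.fun, vector_fun.jac, x0, f0, J0, lb, ub, ftol, xtol,
                 gtol, max_nfev, x_scale, loss_function, tr_solver,
                 tr_options.copy(), verbose, callback=callback_wrapped)
    return trf_no_bounds(
        fun, jac, x0, f0, J0, ftol, xtol, gtol, max_nfev, x_scale,
        loss_function, tr_sol
[... 896 characters left out ...]
^^^^^^^^^^^^^^^^^^^^^^^^^
    return np.atleast_1d(self.fun(x))
                         ~~~~~~~~^^^
    return self.f(x, *self.args, **self.kwargs)
           ~~~~~~^^^^^^^^^^^^^^^^^^^^^^^^^^^^^^
  File "f2.py", line 7, in res
    r=[(proj(n,X(np.array(P)/1000.,q))-uv).ravel() for n,P,uv in b]
        ~~~~^^^^^^^^^^^^^^^^^^^^^^^^^^
  File "h.py", line 6, in proj
    c,R,t=cal(n); p=np.atleast_2d(P)@R.T+t; s=p[:,:2]/p[:,2:]; r2=(s**2).sum(1,keepdims=True); s=s*(1+c['k1']*r2)
          ~~~^^^
  File "h.py", line 4, in cal
    c=ctrl.calibration(n); R=cv2.Rodrigues(np.array(c['rvec'],float))[0]; return c,R,np.array(c['tvec'],float).ravel()
ValueError: time passes only in moves, steps and waits
```

Calibration is being called too often, so I'll cache it.

```bash
python3 - <<'E'
s=open('h.py').read()
s=s.replace("def cal(n):","import functools\n@functools.lru_cache\ndef cal(n):")
open('h.py','w').write(s)
E
python3 f2.py | tail -45
```

```text
[[ 0.5 -0.5]
 [-0.6 -0.6]
 [-1.1 -1.1]
 [ 0.6  0.2]
 [-0.6 -0.7]
 [-0.3 -0.8]
 [-0.2 -0.2]
 [ 0.5 -0.6]
 [-0.2 -2.7]
 [-0.4 -3.8]
 [ 0.4 -0.9]]
top [ 0.4771 -0.3443  0.1862]
scene [ 0.4825 -0.3411  0.2144]
bench [0.6211 0.1035 0.099 ]
[[-1.2  0.8]
 [-1.2 -0.3]
 [-0.1  0.6]
 [ 0.5 -2.3]
 [-0.5  1.4]
 [-0.3 -1.9]
 [-2.8  0.8]]
scene [0.6211 0.1045 0.0939]
bench [0.6252 0.1029 0.092 ]
[-0.1 -1.4 -0.1 -1.   0.6 -1.3 -0.1 -0.8 -1.  -0.7  0.1 -0.9 -0.9 -0.
 -0.7  0.4 -0.7 -1.2 -0.7 -0.4 -0.5 -1.1 -0.2 -0.1 -0.4 -0.6 -1.9 -0.8
  1.   0.   0.7  0.8 -0.5 -0.7]
top [0.6244 0.1011 0.088 ]
scene [0.627  0.1043 0.0995]
car [ 0.4781 -0.3441  0.1975]
[[ 0.7 -0.4]
 [-0.4 -0.4]
 [-0.9 -0.9]
 [ 0.8  0.2]
 [-0.5 -0.7]
 [-0.4 -0.9]
 [-0.4 -0.2]
 [ 0.4 -0.8]
 [ 0.3 -1.1]
 [ 0.  -0.5]
 [-0.1  0.1]]
top [ 0.4773 -0.3445  0.1859]
scene [ 0.4806 -0.3426  0.2255]
stop bench [-45.9  33.8]
stop bench [-50.6  34.4]
stop bench [-52.2  35.1]
```

```bash
sleep 1
python3 - <<'E'
from h import *
q=(0.4781,-0.3441,0.195); c,s=np.cos(q[2]),np.sin(q[2])
g=np.array([q[0]+c*-.03-s*.033,q[1]+s*-.03+c*.033]); print('grip',g)
for uv in((400,296),(414,294),(443,322),(437,311)): print('green top',[atz('top',uv,z).round(3)[:2] for z in(0,.09)])
for f in('reag',): print(atz('scene',(237,303),0), atz('scene',(233,259),.15), atz('top',(300,130),.15))
# fingers footprint at open
yaw=q[2]-np.pi/2
for o in(-.06,.06): print(g+o*np.array([np.cos(yaw),np.sin(yaw)]))
o=ctrl.get_obs(); d=np.r_[g,0.058]-o['ee_pos']; print(d, o['eef_rot'], 'dyaw',np.degrees(yaw-o['eef_rot'][2]))
E
```

```text
grip [ 0.44227427 -0.31753842]
green top [array([ 0.376, -0.347]), array([ 0.372, -0.324])]
green top [array([ 0.385, -0.385]), array([ 0.38 , -0.358])]
green top [array([ 0.319, -0.467]), array([ 0.319, -0.435])]
green top [array([ 0.347, -0.449]), array([ 0.345, -0.418])]
[ 0.77202341 -0.02492357  0.        ] [ 0.76399302 -0.02494936  0.15      ] [ 0.75469803 -0.03122132  0.15      ]
[ 0.43064828 -0.25867556]
[ 0.45390027 -0.37640128]
[ 0.24150515  0.19426944 -0.16395447] [-3.14153067e+00  1.01895884e-03 -1.19697486e+00] dyaw -10.24571561680202
```

Call:
drive_tool:
  increments:
    - [[0,0,5.1],[0,0,0],0.65]
    - [[0,0,5.1],[0,0,0],0.65]
    - [[0,0,0],[-13,-25,0],0.65]
    - [[0,0,0],[-18,-34,0],0.65]
    - [[0,0,0],[-18,-34,0],0.65]
    - [[0,0,0],[-18,-34,0],0.65]
    - [[0,0,0],[-18,-34,0],0.65]
    - [[0,0,0],[-18,-34,0],0.65]
    - [[0,0,0],[-18,-34,0],0.65]
    - [[0,0,0],[-13,-25,0],0.65]
    - [[0,0,0],[-8,-16,0],0.65]
    - [[0,0,0],[0,0,0],0.65]
    - [[0,0,0],[0,0,0],0.65]
  squeeze: 30

```text
time_s: 1.72
ee_pos: [0.4375, -0.3207, 0.2224]
eef_rot: [3.141, 0.0, -1.376]
force: [-0.3, 0.4, 0.2]
grip_width: 0.0612
```

```bash
cat > go.py <<'E'
from h import *
# remaining shift in tool axes to target xyz, yaw
def rem(tx,ty,tz,yaw):
    o=ctrl.get_obs(); from scipy.spatial.transform import Rotation as Ro
    R=Ro.from_euler('xyz',o['eef_rot']); Rt=Ro.from_euler('xyz',[np.pi,0,yaw])
    print('t',o['time_s'],'p',o['ee_pos'].round(4),'rot',o['eef_rot'].round(4),'F',o['force'].round(1),'M',o['moment'].round(2),'w',round(o['grip_width'],4))
    print('turn deg',np.degrees((R.inv()*Rt).as_rotvec()).round(2),'shift (cur axes)',(R.inv().apply(np.array([tx,ty,tz])-o['ee_pos'])*1000).round(1),'shift(target axes)',(Rt.inv().apply(np.array([tx,ty,tz])-o['ee_pos'])*1000).round(1))
E
python3 -c "
from go import *
rem(.4423,-.3175,.058,.195-np.pi/2)
a=snap('top','t1');b=snap('scene','s1')
crop(a,350,470,210,300,'t1c',6);crop(b,130,240,100,210,'s1c',6)"
```

```text
t 1.725 p [ 0.4375 -0.3207  0.2224] rot [ 3.1413e+00  1.0000e-04 -1.3756e+00] F [-0.3  0.4  0.2] M [ 0.01 -0.   -0.06] w 0.0612
turn deg [0.02 0.   0.01] shift (cur axes) [ -2.2  -5.4 164.4] shift(target axes) [ -2.2  -5.4 164.4]
```

View pics/s1c.png

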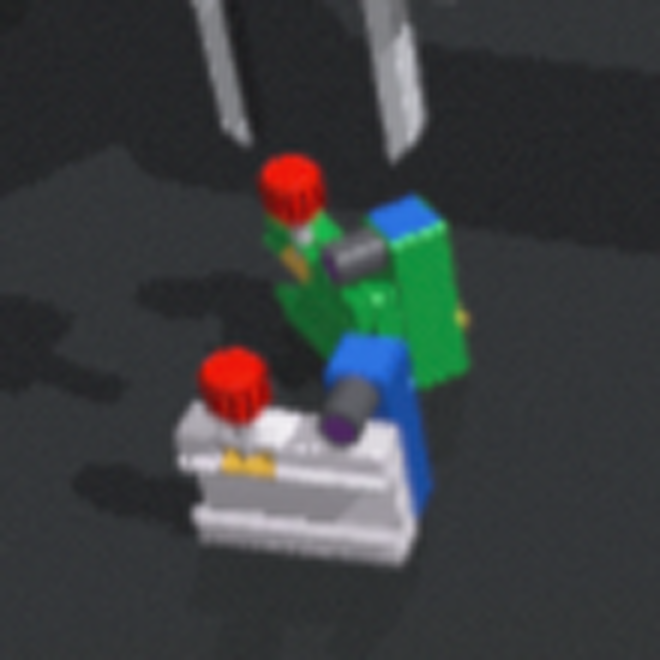

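View pics/t1c.png

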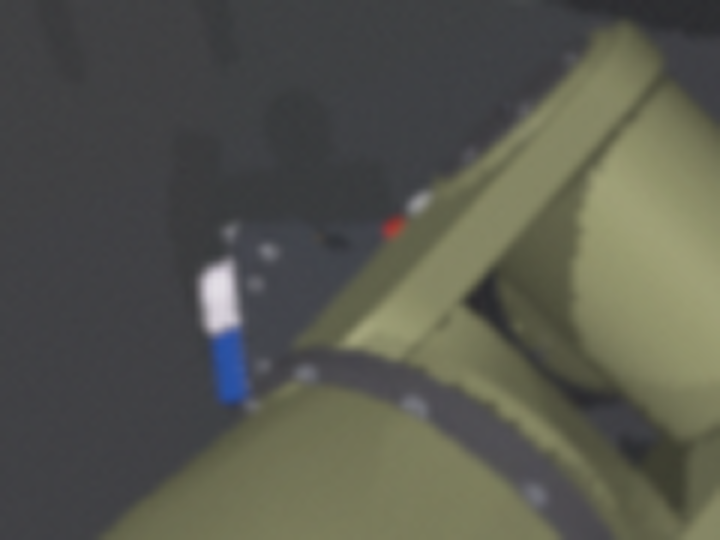

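Call:
drive_tool:
  increments:
    - [[0,0,0],[-2.2,-5.4,20],0.6]
    - [[0,0,0],[0,0,30],0.6]
    - [[0,0,0],[0,0,30],0.6]
    - [[0,0,0],[0,0,15],0.6]
    - [[0,0,0],[0,0,0],0.6]
    - [[0,0,0],[0,0,0],0.6]

```text
time_s: 2.58
ee_pos: [0.4432, -0.3175, 0.1286]
eef_rot: [-3.141, -0.001, -1.375]
force: [-0.7, 1.0, 0.8]
grip_width: 0.0567
```

```bash
python3 -c "
from go import *
rem(.4423,-.3175,.058,.195-np.pi/2)
b=snap('scene','s2')
o=ctrl.get_obs(); p=o['ee_pos']; y=o['eef_rot'][2]; X=np.array([np.cos(y),np.sin(y),0]); Y=np.array([np.sin(y),-np.cos(y),0]); w=o['grip_width']/2
tip=p-[0,0,.017]; b=np.ascontiguousarray(b)
b=cv2.resize(b[90:210,130:240],None,fx=6,fy=6,interpolation=cv2.INTER_CUBIC)
for sx in(-1,1):
  pts=[tip+sx*(w+a)*X+c*Y for a,c in((0,-.008),(0,.008),(.0125,.008),(.0125,-.008))]
  uv=((proj('scene',pts)-[130,90]+.5)*6-.5).round().astype(np.int32); cv2.polylines(b,[uv.reshape(-1,1,2)],True,(0,255,0),1)
cv2.imwrite('pics/s2c.png',b[:,:,::-1])"
```

```text
t 2.575 p [ 0.4432 -0.3175  0.1286] rot [-3.1406e+00 -1.3000e-03 -1.3752e+00] F [-0.7  1.   0.8] M [ 0.02 -0.07  0.02] w 0.0567
turn deg [-0.06 -0.07  0.03] shift (cur axes) [-0.2  1.  70.6] shift(target axes) [-0.2  0.9 70.6]
```

View pics/s2c.png

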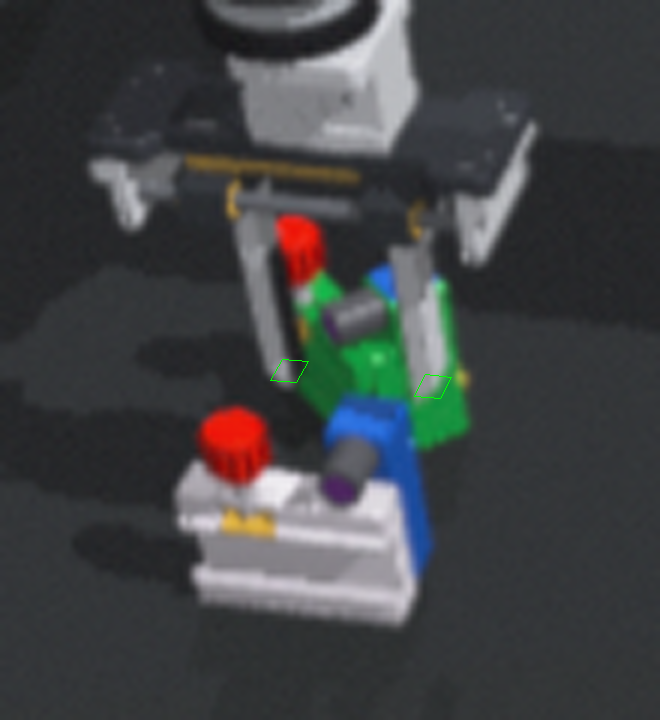

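The projected fingertips match the picture within about a pixel, so I'll descend and grip.

Call:
drive_tool:
  increments:
    - [[0,0,0],[0,1,20],0.6]
    - [[0,0,0],[0,0,20],0.6]
    - [[0,0,0],[0,0,20],0.6]
    - [[0,0,0],[0,0,10],0.6]
    - [[0,0,0],[0,0,0],0.6]
    - [[0,0,0],[0,0,0],0.0]
    - [[0,0,0],[0,0,0],0.0]
    - [[0,0,0],[0,0,0],0.0]
    - [[0,0,0],[0,0,0],0.0]
  squeeze: 30

```text
time_s: 3.75
ee_pos: [0.4422, -0.3175, 0.058]
eef_rot: [-3.141, -0.001, -1.375]
force: [-0.6, -1.0, 4.6]
grip_width: 0.0321
```

```bash
python3 -c "
from go import *
rem(.4423,-.3175,.058,.195-np.pi/2)
b=snap('scene','s3');crop(b,130,240,110,210,'s3c',6)"
```

```text
t 3.75 p [ 0.4422 -0.3175  0.058 ] rot [-3.1410e+00 -8.0000e-04 -1.3751e+00] F [-0.6 -1.   4.6] M [-0.06  0.06  0.01] w 0.0321
turn deg [-0.03 -0.05  0.04] shift (cur axes) [ 0.1 -0.1 -0. ] shift(target axes) [ 0.1 -0.1 -0. ]
```

View pics/s3c.png

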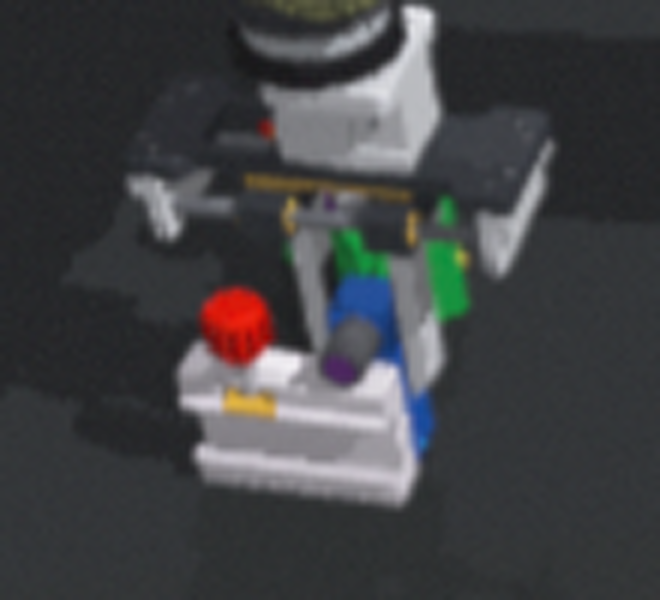

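```bash
cat >> go.py <<'E'
QB=np.array([.6252,.1029,.092])
def tcp_for(by,bx=-40.,q=QB,gx=-30.,gy=33.):  # carriage origin at bench (bx,by) mm -> tcp xy
    c,s=np.cos(q[2]),np.sin(q[2]); x,y=(bx+gx)/1000,(by+gy)/1000
    return q[0]+c*x-s*y,q[1]+s*x+c*y
E
python3 -c "
from go import *
x,y=tcp_for(-245); print(x,y); rem(x,y,.15,QB[2]-np.pi/2)"
```

```text
0.5749725291097563 -0.11463436778580463
t 3.8 p [ 0.4422 -0.3175  0.0579] rot [-3.1410e+00 -8.0000e-04 -1.3751e+00] F [-0.6 -1.   5.1] M [-0.09  0.15  0.03] w 0.032
turn deg [-0.04 -0.04  5.94] shift (cur axes) [-173.  -169.8  -92.1] shift(target axes) [-189.8 -150.9  -92.1]
```

Call:
drive_tool:
  increments:
    - [[0,0,0],[0,0,0],0.0]
    - [[0,0,0],[0,0,-10],0.0]
    - [[0,0,0],[0,0,-20],0.0]
    - [[0,0,0],[0,0,-30],0.0]
    - [[0,0,0],[0,0,-20],0.0]
    - [[0,0,0],[0,0,-12],0.0]
    - [[0,0,0],[0,0,0],0.0]
  squeeze: 50

```text
time_s: 4.68
ee_pos: [0.4419, -0.3172, 0.1497]
eef_rot: [-3.141, -0.0, -1.375]
force: [-0.1, 0.3, -5.7]
grip_width: 0.0316
```

```bash
python3 -c "
from go import *
x,y=tcp_for(-245); print(x,y); rem(x,y,.15,QB[2]-np.pi/2)
b=snap('scene','s4');crop(b,130,240,90,190,'s4c',6)"
```

```text
0.5749725291097563 -0.11463436778580463
t 4.675 p [ 0.4419 -0.3172  0.1497] rot [-3.1414e+00 -3.0000e-04 -1.3750e+00] F [-0.1  0.3 -5.7] M [0.08 0.13 0.03] w 0.0316
turn deg [-0.01 -0.01  5.95] shift (cur axes) [-172.8 -169.9   -0.3] shift(target axes) [-189.4 -151.1   -0.3]
```

View pics/s4c.png

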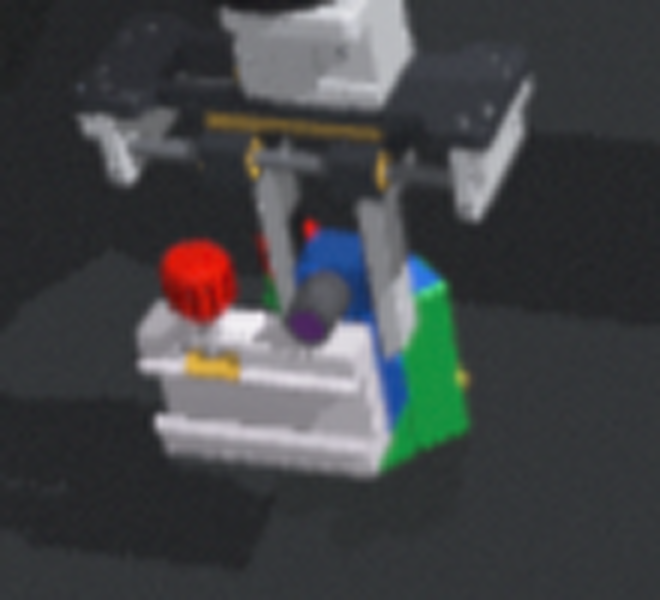

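Call:
drive_tool:
  increments:
    - [[0,0,2],[0,0,0],0.0]
    - [[0,0,3.95],[-7,-6,0],0.0]
    - [[0,0,0],[-15,-12,0],0.0]
    - [[0,0,0],[-20,-16,0],0.0]
    - [[0,0,0],[-25,-20,0],0.0]
    - [[0,0,0],[-25,-20,0],0.0]
    - [[0,0,0],[-25,-20,0],0.0]
    - [[0,0,0],[-25,-20,0],0.0]
    - [[0,0,0],[-20,-16,0],0.0]
    - [[0,0,0],[-15,-12,0],0.0]
    - [[0,0,0],[-8,-6,0],0.0]
    - [[0,0,0],[-4.4,-3,0],0.0]
    - [[0,0,0],[0,0,0],0.0]
    - [[0,0,0],[0,0,0],0.0]

```text
time_s: 6.48
ee_pos: [0.5742, -0.1149, 0.1495]
eef_rot: [3.142, -0.0, -1.48]
force: [-0.1, -1.0, -4.5]
grip_width: 0.0316
```

```bash
python3 -c "
from go import *
x,y=tcp_for(-245); print(x,y); rem(x,y,.087,QB[2]-np.pi/2)"
```

```text
0.5749725291097563 -0.11463436778580463
t 6.475 p [ 0.5742 -0.1149  0.1495] rot [ 3.1415 -0.     -1.4795] F [-0.1 -1.  -4.5] M [0.13 0.09 0.02] w 0.0316
turn deg [ 0.   -0.   -0.04] shift (cur axes) [-0.2 -0.8 62.5] shift(target axes) [-0.2 -0.8 62.5]
```

Now down to rail height (63 mm), then look from both cameras.

Call:
drive_tool:
  increments:
    - [[0,0,0],[0,0,10],0.0]
    - [[0,0,0],[0,-0.8,20],0.0]
    - [[0,0,0],[0,0,20],0.0]
    - [[0,0,0],[0,0,12],0.0]
    - [[0,0,0],[0,0,0.5],0.0]
    - [[0,0,0],[0,0,0],0.0]
    - [[0,0,0],[0,0,0],0.0]

```text
time_s: 7.35
ee_pos: [0.5755, -0.1144, 0.0877]
eef_rot: [-3.14, -0.0, -1.479]
force: [-0.2, -0.2, -5.2]
grip_width: 0.0313
```

```bash
cat > over.py <<'E'
from go import *
from fit import X
def ov(im,n,q,lines,box,k,col=(0,255,0),im2=None):
    if im2 is None: im2=cv2.resize(np.ascontiguousarray(im[box[2]:box[3],box[0]:box[1]]),None,fx=k,fy=k,interpolation=cv2.INTER_CUBIC)
    for a,c in lines:
        p=(proj(n,X(np.array([a,c])/1000.,q))-[box[0],box[2]]+.5)*k-.5
        cv2.line(im2,tuple(p[0].round().astype(int).tolist()),tuple(p[1].round().astype(int).tolist()),col,1)
    return im2
def boxl(x0,x1,y0,y1,z0,z1):
    import itertools
    P=list(itertools.product((x0,x1),(y0,y1),(z0,z1))); return [(a,c) for a in P for c in P if a<c and sum(i!=j for i,j in zip(a,c))==1]
E
python3 -c "
from over import *
x,y=tcp_for(-245); print(x,y); rem(x,y,.087,QB[2]-np.pi/2)
a=snap('top','t5');b=snap('scene','s5')
crop(a,210,370,150,250,'t5c',5);crop(b,190,340,180,280,'s5c',5)"
```

```text
0.5749725291097563 -0.11463436778580463
t 7.35 p [ 0.5755 -0.1144  0.0877] rot [-3.1405e+00 -4.0000e-04 -1.4789e+00] F [-0.2 -0.2 -5.2] M [0.11 0.12 0.03] w 0.0313
turn deg [-0.07 -0.03 -0.  ] shift (cur axes) [0.2 0.6 0.7] shift(target axes) [0.2 0.6 0.7]
```

View pics/t5c.png

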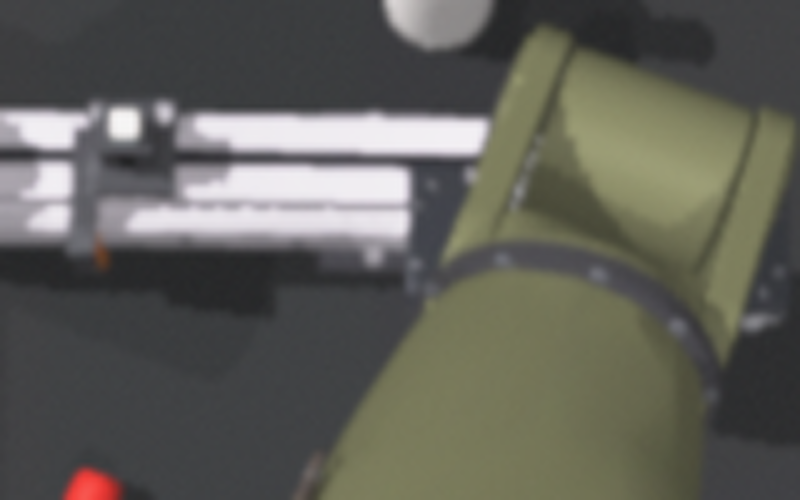

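View pics/s5c.png

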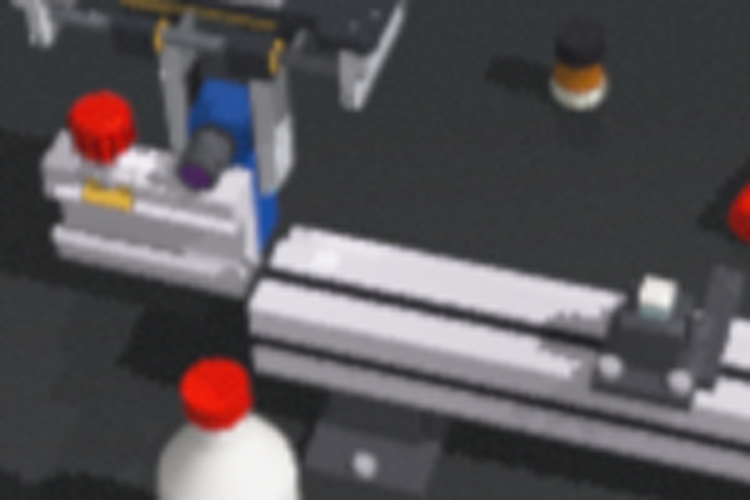

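```bash
python3 -c "
from over import *
b=cv2.imread('pics/s5.png')[:,:,::-1]
o=ctrl.get_obs(); p=o['ee_pos']; yaw=o['eef_rot'][2]+np.pi/2; c,s=np.cos(yaw),np.sin(yaw); g=np.array([-.03,.033])
q=[p[0]-(c*g[0]-s*g[1]),p[1]-(s*g[0]+c*g[1]),yaw,p[2]-.058]; print(q)
box=(190,270,190,245);k=10
im=ov(b,'scene',q,boxl(-14,13,-50,50,0,66),box,k)
im=ov(b,'scene',QB,boxl(-22.5,22.5,-170,230,40,85),box,k,(0,120,255),im)
im=ov(b,'scene',[.627,.1043,.0995],boxl(-22.5,22.5,-170,230,40,85),box,k,(255,255,0),im)
cv2.imwrite('pics/s5o.png',im[:,:,::-1])"
```

```text
[np.float64(0.6082844694513729), np.float64(-0.1444801128391317), np.float64(0.09187917033657156), np.float64(0.02946156059115463)]
```

View pics/s5o.png

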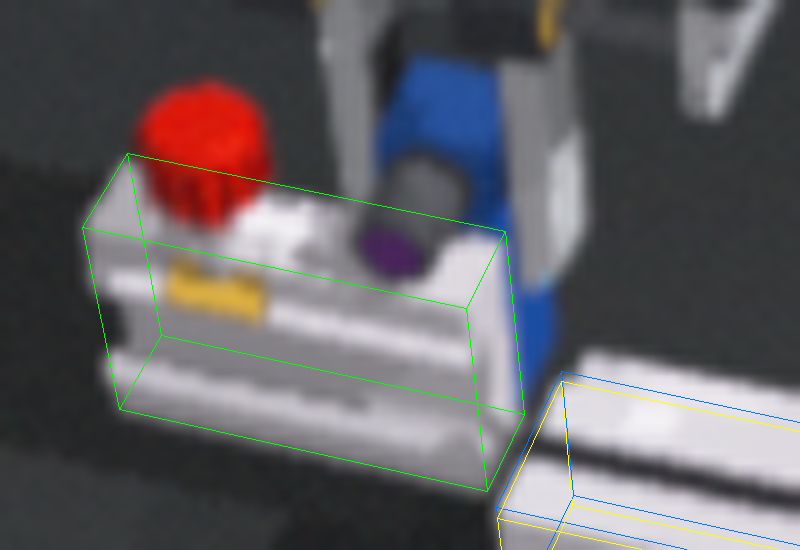

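```bash
cat > edge.py <<'E'
from over import *
from scipy.ndimage import map_coordinates, gaussian_filter
def edge(im,n,q,a,b,w=3.5,N=25,t=(.08,.92)):
    g=gaussian_filter(cv2.cvtColor(np.ascontiguousarray(im),cv2.COLOR_RGB2GRAY).astype(float),.6)
    T=np.linspace(*t,N)[:,None]; P=(np.array(a)*(1-T)+np.array(b)*T)/1000.; uv=proj(n,X(P,q)); d=uv[-1]-uv[0]; d/=np.linalg.norm(d); nn=np.array([-d[1],d[0]])
    s=np.arange(-w,w+.01,.1); out=[]
    for p in uv:
        pr=map_coordinates(g,[p[1]+s*nn[1],p[0]+s*nn[0]],order=3); gr=np.gradient(pr,s); i=np.argmax(abs(gr)); out.append((s[i],gr[i]))
    out=np.array(out); return nn.round(2),np.median(out[:,0]).round(2),np.percentile(out[:,0],[20,80]).round(2),np.median(out[:,1]).round(1), (out[:N//3,0].mean().round(2),out[-(N//3):,0].mean().round(2))
E
python3 -c "
from edge import *
b=cv2.imread('pics/s5.png')[:,:,::-1]
o=ctrl.get_obs(); p=o['ee_pos']; yaw=o['eef_rot'][2]+np.pi/2; c,s=np.cos(yaw),np.sin(yaw); g=np.array([-.03,.033])
q=[p[0]-(c*g[0]-s*g[1]),p[1]-(s*g[0]+c*g[1]),yaw,p[2]-.058]
print('car bottom',edge(b,'scene',q,(13,-50,0),(13,50,0)))
print('car back top',edge(b,'scene',q,(-14,-50,66),(-14,-38,66)))
print('car left top',edge(b,'scene',q,(-14,-50,66),(13,-50,66)))
print('car right top',edge(b,'scene',q,(-14,50,66),(13,50,66)))
print('car right low vertical',edge(b,'scene',q,(13,50,0),(13,50,15)))
for Q in (QB,[.627,.1043,.0995]):
  print('B bottom',edge(b,'scene',Q,(22.5,-165,40),(22.5,225,40)))
  print('B top front',edge(b,'scene',Q,(22.5,-170,85),(22.5,-30,85)))
  print('B end top',edge(b,'scene',Q,(-22.5,-170,85),(22.5,-170,85)))
  print('B end vert',edge(b,'scene',Q,(22.5,-170,40),(22.5,-170,85)))
  print('rail top',edge(b,'scene',Q,(-38.5,-150,80),(-38.5,-10,80)))
a=cv2.imread('pics/top0.png')[:,:,::-1]
for Q in (QB,[.6244,.1011,.088]):
  print('T back',edge(a,'top',Q,(22.5,-165,85),(22.5,-20,85)))
  print('T end',edge(a,'top',Q,(22.5,-170,85),(-22.5,-170,85)))
  print('T slot/railtop',edge(a,'top',Q,(-38.5,-150,44),(-38.5,10,44)))
"
```

```text
car bottom (array([-0.22,  0.98]), np.float64(0.4), array([0.3, 0.5]), np.float64(-37.6), (np.float64(0.34), np.float64(0.49)))
car back top (array([-0.2 ,  0.98]), np.float64(2.3), array([0.98, 3.5 ]), np.float64(25.4), (np.float64(0.98), np.float64(3.5)))
car left top (array([-0.86, -0.51]), np.float64(0.0), array([-0.1,  0.1]), np.float64(-56.9), (np.float64(-0.01), np.float64(0.13)))
car right top (array([-0.89, -0.45]), np.float64(-2.1), array([-3.5 , -0.78]), np.float64(40.4), (np.float64(0.51), np.float64(-3.42)))
car right low vertical (array([ 0.99, -0.11]), np.float64(2.6), array([1.5, 3.3]), np.float64(45.9), (np.float64(2.51), np.float64(1.71)))
B bottom (array([-0.22,  0.97]), np.float64(0.7), array([0.6, 0.9]), np.float64(-43.0), (np.float64(0.84), np.float64(0.58)))
B top front (array([-0.22,  0.98]), np.float64(0.7), array([0.68, 0.8 ]), np.float64(-31.0), (np.float64(0.81), np.float64(0.64)))
B end top (array([-0.9 , -0.43]), np.float64(-0.2), array([-0.3 ,  1.42]), np.float64(-66.1), (np.float64(-0.21), np.float64(-0.3)))
B end vert (array([ 0.99, -0.11]), np.float6
[... 925 characters left out ...]
 ]), np.float64(-72.4), (np.float64(0.16), np.float64(-0.07)))
T end (array([-1.  , -0.01]), np.float64(-0.6), array([-0.7, -0.4]), np.float64(76.0), (np.float64(-0.67), np.float64(-0.62)))
T slot/railtop (array([ 0.02, -1.  ]), np.float64(2.0), array([1.8, 2.2]), np.float64(35.6), (np.float64(1.23), np.float64(2.05)))
T back (array([ 0.02, -1.  ]), np.float64(0.7), array([0.4, 0.8]), np.float64(-72.3), (np.float64(0.71), np.float64(0.36)))
T end (array([-1.  , -0.01]), np.float64(0.0), array([0.  , 0.22]), np.float64(76.1), (np.float64(0.0), np.float64(0.05)))
T slot/railtop (array([ 0.02, -1.  ]), np.float64(2.5), array([2.28, 2.6 ]), np.float64(35.3), (np.float64(1.65), np.float64(2.43)))
```

```bash
python3 -c "
from edge import *
a=cv2.imread('pics/top0.png')[:,:,::-1]; b=cv2.imread('pics/s4.png')[:,:,::-1]; s3=cv2.imread('pics/s3.png')[:,:,::-1]; s0=cv2.imread('pics/scene0.png')[:,:,::-1]
def Q(p,yaw,z):
  c,s=np.cos(yaw),np.sin(yaw); g=np.array([-.03,.033]); return [p[0]-(c*g[0]-s*g[1]),p[1]-(s*g[0]+c*g[1]),yaw,z]
q0=Q((.4422,-.3175),.1957,0)
for yw in(.1957,.187,):
  q0=Q((.4422,-.3175),yw,0)
  print('T top back', edge(a,'top',q0,(13,12,66),(13,0,66),w=2.5))
  print('T top back2', edge(a,'top',q0,(13,50,66),(13,44,66),w=2.5))
  print('T left bottom end', edge(a,'top',q0,(13,50,0),(-14,50,0)))
  print('T front top', edge(a,'top',q0,(-14,-48,66),(-14,10,66),w=2))
  print('T housing front bot', edge(a,'top',q0,(-46,49,2),(-46,42,2)))
q0=Q((.4422,-.3175),.1957,0)
print('s0',edge(s0,'scene',q0,(13,-50,0),(13,50,0)))
print('s3',edge(s3,'scene',q0,(13,-50,0),(13,50,0)), edge(s3,'scene',q0,(-14,-50,66),(13,-50,66)))
q4=Q((.4419,-.3172),.1958,.0917)
print('s4',edge(b,'scene',q4,(13,-50,0),(13,50,0)), edge(b,'scene',q4,(-14,-50,66),(13,-50,66)))
for d in((1,0,0),(0,1,0),(0,0,1)): print(d,proj('scene',[.62+d[0]*.001,-.14+d[1]*.001,.03+d[2]*.001])-proj('scene',[.62,-.14,.03]),proj('top',[.62+d[0]*.001,-.14+d[1]*.001,.07+d[2]*.001])-proj('top',[.62,-.14,.07]))
"
```

```text
T top back (array([0.09, 1.  ]), np.float64(-0.1), array([-0.1,  0. ]), np.float64(70.3), (np.float64(-0.1), np.float64(0.05)))
T top back2 (array([0.09, 1.  ]), np.float64(0.0), array([0. , 0.1]), np.float64(71.3), (np.float64(0.0), np.float64(0.1)))
T left bottom end (array([-0.99,  0.13]), np.float64(-0.2), array([-0.22, -0.1 ]), np.float64(-53.7), (np.float64(-0.34), np.float64(-0.12)))
T front top (array([-0.09, -1.  ]), np.float64(-0.9), array([-1.04, -0.8 ]), np.float64(58.8), (np.float64(-1.1), np.float64(-0.86)))
T housing front bot (array([0.09, 1.  ]), np.float64(-0.2), array([-0.2, -0.1]), np.float64(-6.0), (np.float64(-0.1), np.float64(-0.22)))
T top back (array([0.08, 1.  ]), np.float64(-0.2), array([-0.2 , -0.08]), np.float64(70.5), (np.float64(-0.2), np.float64(-0.02)))
T top back2 (array([0.08, 1.  ]), np.float64(0.1), array([0.1, 0.1]), np.float64(71.3), (np.float64(0.1), np.float64(0.1)))
T left bottom end (array([-0.99,  0.12]), np.float64(-0.1), array([-0.2,  0. ]), np.float64(-53.8), (np.float64(-0.24), np.float64(-0.07)))
T front top (array([-0.08, -1.  ]), np.
[... 331 characters left out ...]
), np.float64(0.43)))
s3 (array([-0.12,  0.99]), np.float64(0.5), array([0.4 , 0.52]), np.float64(-35.6), (np.float64(0.44), np.float64(0.5))) (array([-0.87, -0.5 ]), np.float64(0.0), array([-0.1,  0.1]), np.float64(-58.5), (np.float64(-0.12), np.float64(0.05)))
s4 (array([-0.11,  0.99]), np.float64(0.5), array([0.4, 0.6]), np.float64(-34.3), (np.float64(0.45), np.float64(0.58))) (array([-0.84, -0.54]), np.float64(-0.1), array([-0.2, -0.1]), np.float64(-52.1), (np.float64(-0.19), np.float64(-0.06)))
(1, 0, 0) [[-0.18101397  0.27496133]] [[ 0.03229319 -0.36609917]]
(0, 1, 0) [[0.35400275 0.10708031]] [[-0.37732508 -0.04121763]]
(0, 0, 1) [[-0.04097354 -0.26531724]] [[ 0.04573908 -0.09138087]]
```

Call:
drive_tool:
  increments:
    - [[0,0,0],[-6,0,0.7],0.0]
    - [[0,0,0],[-8,0,0],0.0]
    - [[0,0,0],[-5,0,0],0.0]
    - [[0,0,0],[-3,0,0],0.0]
    - [[0,0,0],[-2,0,0],0.0]
    - [[0,0,0],[-2,0,0],0.0]
    - [[0,0,0],[-2,0,0],0.0]

```text
time_s: 8.32
ee_pos: [0.5725, -0.0864, 0.0862]
eef_rot: [3.141, -0.0, -1.479]
force: [-1.3, -0.5, -4.5]
grip_width: 0.032
```

```bash
python3 -c "
from over import *
x,y=tcp_for(-210,-39.4); print(x,y); rem(x,y,.087,QB[2]-np.pi/2)"
```

```text
0.5723545321249663 -0.07972726117715498
t 8.325 p [ 0.5725 -0.0864  0.0862] rot [ 3.1413 -0.     -1.479 ] F [-1.3 -0.5 -4.5] M [-0.06  0.26 -0.01] w 0.032
turn deg [ 0.02 -0.   -0.01] shift (cur axes) [-6.7 -0.5 -0.8] shift(target axes) [-6.7 -0.5 -0.8]
```

Call:
drive_tool:
  increments:
    - [[0,0,0],[-2,-0.3,-0.7],0.0]
    - [[0,0,0],[-2,0,0],0.0]
    - [[0,0,0],[-2,0,0],0.0]
    - [[0,0,0],[-2,0,0],0.0]

```text
time_s: 8.82
ee_pos: [0.572, -0.0784, 0.0869]
eef_rot: [3.141, -0.0, -1.479]
force: [-3.9, -2.9, -6.0]
grip_width: 0.0319
```

```bash
python3 -c "
from over import *
x,y=tcp_for(-210,-39.4); print(x,y); rem(x,y,.087,QB[2]-np.pi/2)
b=snap('scene','s6');crop(b,190,300,180,260,'s6c',7)"
```

```text
0.5723545321249663 -0.07972726117715498
t 8.825 p [ 0.572  -0.0784  0.0869] rot [ 3.1411 -0.     -1.4789] F [-3.9 -2.9 -6. ] M [-0.35  0.81 -0.03] w 0.0319
turn deg [ 0.03 -0.   -0.01] shift (cur axes) [ 1.4 -0.2 -0.1] shift(target axes) [ 1.4 -0.2 -0.1]
```

View pics/s6c.png

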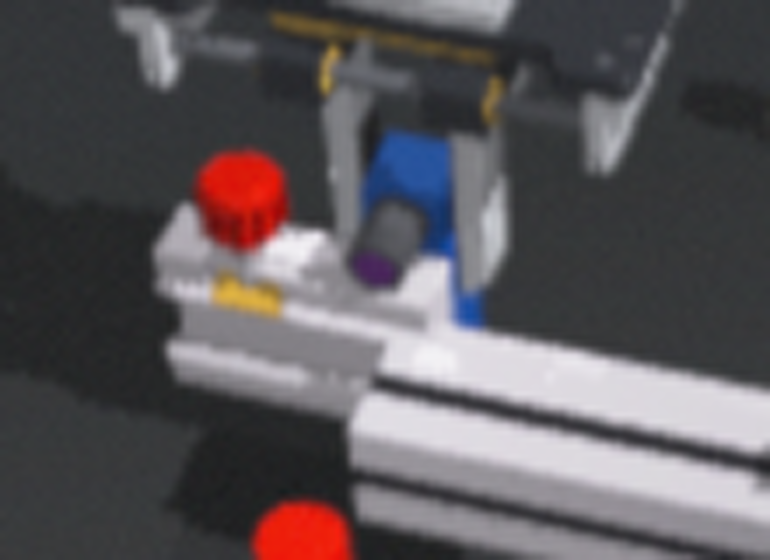

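It has entered the lead-in, with light forces (about 4 N in -x). I'll ease about 0.8 mm to -x and continue.

Call:
drive_tool:
  increments:
    - [[0,0,0],[-2,0.6,0],0.0]
    - [[0,0,0],[-3,0.2,0],0.0]
    - [[0,0,0],[-3,0,0],0.0]
    - [[0,0,0],[-3,0,0],0.0]

```text
time_s: 9.38
ee_pos: [0.5705, -0.0672, 0.087]
eef_rot: [-3.141, 0.0, -1.479]
force: [-0.3, 0.1, -4.7]
grip_width: 0.0318
```

```bash
python3 -c "
from over import *
x,y=tcp_for(-190,-40); rem(x,y,.087,QB[2]-np.pi/2)"
```

```text
t 9.375 p [ 0.5705 -0.0672  0.087 ] rot [-3.1412e+00  1.0000e-04 -1.4788e+00] F [-0.3  0.1 -4.7] M [0.12 0.14 0.04] w 0.0318
turn deg [-0.02  0.    0.  ] shift (cur axes) [-7.4 -0.1  0. ] shift(target axes) [-7.4 -0.1  0. ]
```

Call:
drive_tool:
  increments:
    - [[0,0,0],[-4,0,0],0.0]
    - [[0,0,0],[-5,0,0],0.0]
    - [[0,0,0],[-5,0,0],0.0]
    - [[0,0,0],[-5,0,0],0.0]
    - [[0,0,0],[-5,0,0],0.0]
    - [[0,0,0],[-5,0,0],0.0]
    - [[0,0,0],[-4,0,0],0.0]
    - [[0,0,0],[-2,0,0],0.0]

```text
time_s: 10.38
ee_pos: [0.5671, -0.0324, 0.087]
eef_rot: [-3.142, 0.0, -1.479]
force: [-0.1, 0.7, -5.3]
grip_width: 0.0317
```

```bash
python3 -c "
from over import *
x,y=tcp_for(-100,-40); rem(x,y,.087,QB[2]-np.pi/2)"
```

```text
t 10.375 p [ 0.5671 -0.0324  0.087 ] rot [-3.1416  0.     -1.4788] F [-0.1  0.7 -5.3] M [0.18 0.05 0.  ] w 0.0317
turn deg [-0.  0.  0.] shift (cur axes) [-62.4  -0.2  -0. ] shift(target axes) [-62.4  -0.2  -0. ]
```

Call:
drive_tool:
  increments:
    - [[0,0,0],[-5,0,0],0.0]
    - [[0,0,0],[-8,0,0],0.0]
    - [[0,0,0],[-8,0,0],0.0]
    - [[0,0,0],[-8,0,0],0.0]
    - [[0,0,0],[-8,0,0],0.0]
    - [[0,0,0],[-8,0,0],0.0]
    - [[0,0,0],[-8,0,0],0.0]
    - [[0,0,0],[-5,0,0],0.0]
    - [[0,0,0],[-2,0,0],0.0]

```text
time_s: 11.5
ee_pos: [0.5616, 0.0273, 0.087]
eef_rot: [-3.142, -0.0, -1.479]
force: [1.1, 0.9, -4.8]
grip_width: 0.0319
```

Call:
drive_tool:
  increments:
    - [[0,0,0],[-5,0,0],0.0]
    - [[0,0,0],[-8,0,0],0.0]
    - [[0,0,0],[-8,0,0],0.0]
    - [[0,0,0],[-8,0,0],0.0]
    - [[0,0,0],[-8,0,0],0.0]
    - [[0,0,0],[-8,0,0],0.0]
    - [[0,0,0],[-6,0,0],0.0]
    - [[0,0,0],[-4,0,0],0.0]
    - [[0,0,0],[-2,0,0],0.0]

```text
time_s: 12.62
ee_pos: [0.5564, 0.084, 0.0869]
eef_rot: [-3.142, -0.0, -1.479]
force: [-0.1, -0.7, -5.1]
grip_width: 0.0317
```

```bash
python3 -c "
from over import *
x,y=tcp_for(-16,-40); rem(x,y,.087,QB[2]-np.pi/2)
a=snap('top','t7');b=snap('scene','s7')
crop(a,210,330,150,230,'t7c',6);crop(b,230,360,180,270,'s7c',6)"
```

```text
t 12.625 p [0.5564 0.084  0.0869] rot [-3.1416 -0.     -1.4788] F [-0.1 -0.7 -5.1] M [ 0.13  0.19 -0.01] w 0.0317
turn deg [-0. -0.  0.] shift (cur axes) [-29.5  -0.2  -0.1] shift(target axes) [-29.5  -0.2  -0.1]
```

View pics/s7c.png

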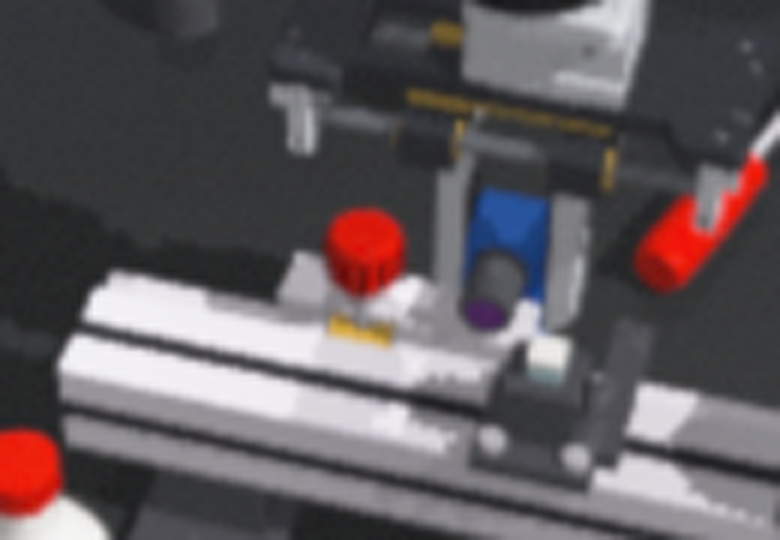

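View pics/t7c.png

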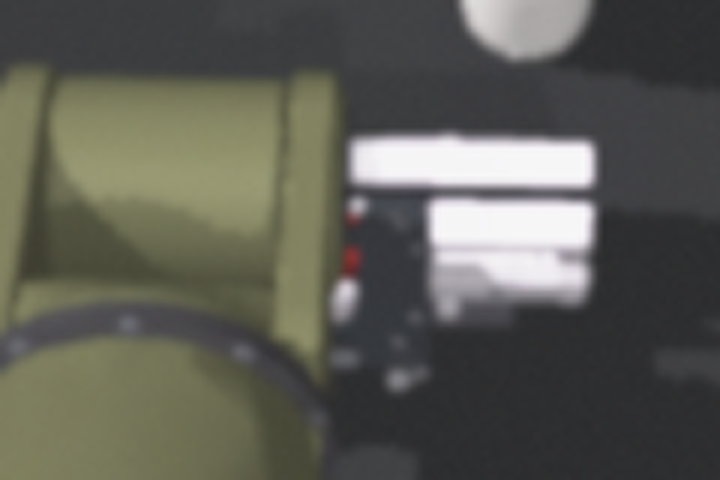

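Call:
drive_tool:
  increments:
    - [[0,0,0],[-5,0,0],0.0]
    - [[0,0,0],[-6,0,0],0.0]
    - [[0,0,0],[-6,0,0],0.0]
    - [[0,0,0],[-3,0,0],0.0]
    - [[0,0,0],[-1,0,0],0.0]
    - [[0,0,0],[-1,0,0],0.0]

```text
time_s: 13.48
ee_pos: [0.5544, 0.1057, 0.0869]
eef_rot: [3.142, -0.0, -1.479]
force: [1.0, -0.2, -5.4]
grip_width: 0.0316
```

Call:
drive_tool:
  increments:
    - [[0,0,0],[-1,0,0],0.0]
    - [[0,0,0],[-1,0,0],0.0]
    - [[0,0,0],[-1,0,0],0.0]
    - [[0,0,0],[-1,0,0],0.0]

```text
time_s: 13.98
ee_pos: [0.554, 0.1098, 0.0869]
eef_rot: [3.142, 0.0, -1.479]
force: [1.2, 0.2, -5.2]
grip_width: 0.0318
```

Call:
drive_tool:
  increments:
    - [[0,0,0],[-1,0,0],0.0]
    - [[0,0,0],[-1,0,0],0.0]

```text
time_s: 14.22
ee_pos: [0.5538, 0.1118, 0.087]
eef_rot: [-3.142, 0.0, -1.479]
force: [-0.5, -0.2, -5.3]
grip_width: 0.0319
```

Call:
drive_tool:
  increments:
    - [[0,0,0],[-1,0,0],0.0]

```text
time_s: 14.35
ee_pos: [0.5537, 0.1128, 0.087]
eef_rot: [3.142, 0.0, -1.479]
force: [-0.4, -0.1, -6.1]
grip_width: 0.0315
```

Call:
drive_tool:
  increments:
    - [[0,0,0],[-1,0,0],0.0]

```text
time_s: 14.48
ee_pos: [0.5537, 0.1138, 0.0869]
eef_rot: [3.142, 0.0, -1.479]
force: [-0.0, 0.3, -5.1]
grip_width: 0.0313
```

```bash
python3 -c "
from over import *
x,y=tcp_for(-16,-40); rem(x,y,.087,QB[2]-np.pi/2)"
```

```text
t 14.475 p [0.5537 0.1138 0.0869] rot [ 3.1416  0.     -1.4788] F [-0.   0.3 -5.1] M [ 0.11  0.1  -0.01] w 0.0313
turn deg [ 0.  0. -0.] shift (cur axes) [ 0.4 -0.2 -0.1] shift(target axes) [ 0.4 -0.2 -0.1]
```

Call:
drive_tool:
  increments:
    - [[0,0,0],[-0.7,0,0],0.0]

```text
time_s: 14.6
ee_pos: [0.5536, 0.1144, 0.087]
eef_rot: [-3.142, -0.0, -1.479]
force: [-0.9, -3.3, -5.1]
grip_width: 0.032
```

Call:
drive_tool:
  increments:
    - [[0,0,0],[-0.7,0,0],0.0]

```text
time_s: 14.72
ee_pos: [0.5536, 0.1144, 0.087]
eef_rot: [3.141, -0.001, -1.479]
force: [-0.2, -9.8, -4.2]
grip_width: 0.0318
```

Call:
drive_tool:
  increments:
    - [[0,0,0],[-0.7,0,0],0.0]

```text
time_s: 14.85
ee_pos: [0.5535, 0.1145, 0.087]
eef_rot: [3.141, -0.002, -1.479]
force: [0.0, -13.8, -2.9]
grip_width: 0.0317
```

Call:
drive_tool:
  increments:
    - [[0,0,0],[-0.7,0,0],0.0]

```text
time_s: 14.98
ee_pos: [0.5535, 0.1146, 0.087]
eef_rot: [3.141, -0.003, -1.48]
force: [-0.6, -17.7, -2.5]
grip_width: 0.0317
```

Contact at TCP y = 0.1144 m, with the force reaching 18 N and the position not moving. I'll relax the push to a few newtons, set the carriage down on the rail and release.

Call:
drive_tool:
  increments:
    - [[0,0,0],[0.7,0,0.3],0.0]
    - [[0,0,0],[0.7,0,0.3],0.0]
    - [[0,0,0],[0,0,0.3],0.0]

```text
time_s: 15.35
ee_pos: [0.5536, 0.1144, 0.0864]
eef_rot: [-3.141, -0.001, -1.479]
force: [-2.4, -7.6, 0.7]
grip_width: 0.0316
```

```bash
python3 -c "
from over import *
x,y=tcp_for(-16,-40); rem(x,y,.087,QB[2]-np.pi/2)"
```

```text
t 15.35 p [0.5536 0.1144 0.0864] rot [-3.1415e+00 -9.0000e-04 -1.4792e+00] F [-2.4 -7.6  0.7] M [-1.13  0.47 -0.08] w 0.0316
turn deg [-0.01 -0.05 -0.02] shift (cur axes) [ 1.  -0.2 -0.6] shift(target axes) [ 1.  -0.2 -0.6]
```

Call:
drive_tool:
  increments:
    - [[0,0,0],[0.4,0,0],0.0]
    - [[0,0,0],[0,0,0],0.25]
    - [[0,0,0],[0,0,0],0.5]
    - [[0,0,0],[0,0,0],0.5]
    - [[0,0,0],[0,0,0],0.5]

```text
time_s: 15.98
ee_pos: [0.5537, 0.1149, 0.0862]
eef_rot: [-3.141, 0.0, -1.479]
force: [0.8, 0.5, -0.5]
grip_width: 0.0472
```

```bash
python3 -c "
from over import *
x,y=.5930,.0678; rem(x,y,.122,QB[2]+.7)
b=snap('scene','s8');crop(b,260,390,180,270,'s8c',6)"
```

```text
t 15.975 p [0.5537 0.1149 0.0862] rot [-3.1411e+00  2.0000e-04 -1.4787e+00] F [ 0.8  0.5 -0.5] M [ 0.06  0.02 -0.  ] w 0.0472
turn deg [-3.000e-02 -3.000e-02 -1.301e+02] shift (cur axes) [ 50.5 -34.8 -35.8] shift(target axes) [ -5.9  61.  -35.8]
```

View pics/s8c.png

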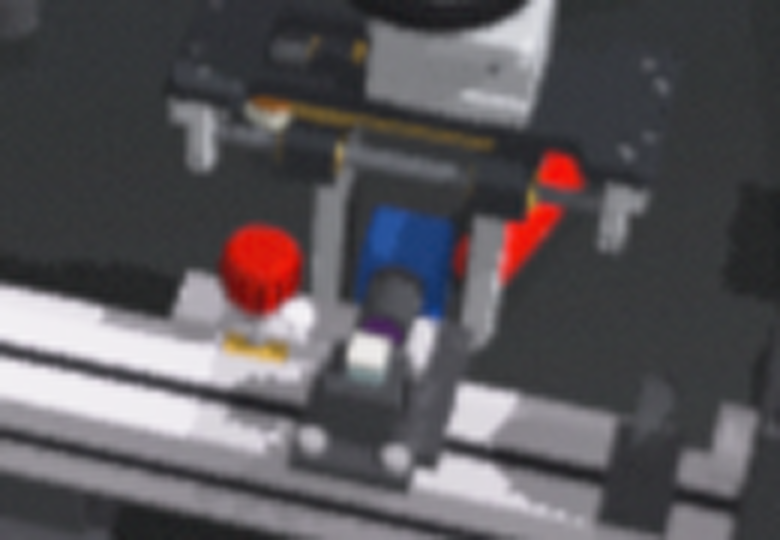

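```bash
python3 -c "
from over import *
c,s=np.cos(QB[2]),np.sin(QB[2])
def bl(P): d=P[:2]-QB[:2]; return (np.array([c*d[0]+s*d[1],-s*d[0]+c*d[1]])*1000).round(1)
for u,v,z in((290,465,85),(410,490,85),(312,440,90),(318,370,124),(350,335,134),(390,345,134)): print('scene',(u,v),z,bl(atz('scene',(260+u/6,180+v/6),z/1000)))
for u,v,z in((200,45,120),(205,195,85),(205,195,124),(60,50,85),(95,50,134),(145,100,134)): print('top',(u,v),z,bl(atz('top',(220+u/8,165+v/8),z/1000)))
# knob from scene: top centre px
print('knob',bl(atz('scene',(260+262/6,180+250/6),.1345)), 'pred',bl(np.array([.5930,.0678])))
print('world', atz('scene',(260+262/6,180+250/6),.1345))
"
```

```text
scene (290, 465) 85 [27.9 -2.8]
scene (410, 490) 85 [27.1 42.8]
scene (312, 440) 90 [17.9  3.1]
scene (318, 370) 124 [12.7  2.7]
scene (350, 335) 134 [ 1.6 11.6]
scene (390, 345) 134 [ 2.3 26.7]
top (200, 45) 120 [15.8 -7.6]
top (205, 195) 85 [-24.5  -8.1]
top (205, 195) 124 [-34.5 -11.2]
top (60, 50) 85 [23.7 41.3]
top (95, 50) 134 [ 9.3 24.3]
top (145, 100) 134 [-6.7  7.9]
knob [-30.7 -30. ] pred [-35.3 -32. ]
world [0.59734308 0.07017374 0.1345    ]
```

Call:
drive_tool:
  increments:
    - [[0,0,0],[0,0,-15],0.5]
    - [[0,0,0],[0,0,-25],0.5]
    - [[0,0,0],[0,0,-30],0.5]
    - [[0,0,0],[0,0,-15],0.5]
    - [[0,0,0],[0,0,-5],0.5]
    - [[0,0,0],[0,0,0],0.5]

```text
time_s: 16.77
ee_pos: [0.5534, 0.1147, 0.1756]
eef_rot: [3.141, -0.0, -1.479]
force: [-0.1, -0.2, -0.5]
grip_width: 0.047
```

Call:
drive_tool:
  increments:
    - [[0,0,0],[13,-9,0],0.43]
    - [[0,0,0],[19,-13,0],0.43]
    - [[0,0,0],[13,-9,0],0.43]
    - [[0,0,0],[5.3,-4.1,0],0.43]
    - [[0,0,-6],[0,0,0],0.43]
    - [[0,0,-10],[0,0,0],0.43]
    - [[0,0,-10.5],[0,0,0],0.43]
    - [[0,0,-10.5],[0,0,0],0.43]
    - [[0,0,-10.5],[0,0,0],0.43]
    - [[0,0,-10.5],[0,0,0],0.43]
    - [[0,0,-10.5],[0,0,0],0.43]
    - [[0,0,-10.5],[0,0,0],0.43]
    - [[0,0,-10.5],[0,0,0],0.43]
    - [[0,0,-10.5],[0,0,0],0.43]
    - [[0,0,-10.5],[0,0,0],0.43]
    - [[0,0,-10],[0,0,0],0.43]
    - [[0,0,-6.8],[0,0,0],0.43]
    - [[0,0,0],[0,0,0],0.43]
    - [[0,0,0],[0,0,0],0.43]

```text
time_s: 19.15
ee_pos: [0.5932, 0.0678, 0.176]
eef_rot: [-3.142, 0.0, 0.74]
force: [-0.2, 0.1, -1.0]
grip_width: 0.041
```

```bash
python3 -c "
from over import *
rem(.5930,.0678,.122,QB[2]+.65); print(ctrl.get_obs()['qpos'].round(3))
b=snap('scene','s9');crop(b,250,390,160,270,'s9c',5)"
```

```text
t 19.15 p [0.5932 0.0678 0.176 ] rot [-3.1416  0.      0.7402] F [-0.2  0.1 -1. ] M [-0.03 -0.1  -0.01] w 0.041
turn deg [-0.   0.  -0.1] shift (cur axes) [-0.1 -0.1 54. ] shift(target axes) [-0.1 -0.1 54. ]
[ 0.052  0.443  1.436  0.     1.263 -0.688]
```

View pics/s9c.png

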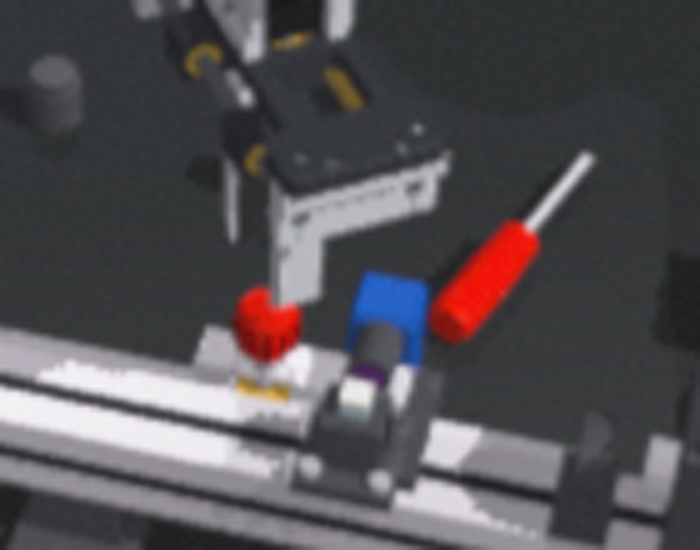

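Call:
drive_tool:
  increments:
    - [[0,0,0],[0,0,12],0.43]
    - [[0,0,0],[0,0,15],0.43]
    - [[0,0,0],[0,0,12],0.43]
    - [[0,0,0],[0,0,8],0.43]
    - [[0,0,0],[0,0,5],0.43]
    - [[0,0,0],[0,0,2],0.43]
    - [[0,0,0],[0,0,0],0.43]

```text
time_s: 20.08
ee_pos: [0.5932, 0.0678, 0.1222]
eef_rot: [3.141, -0.0, 0.743]
force: [-0.1, 0.5, -0.1]
grip_width: 0.0406
```

```bash
python3 -c "
from over import *
rem(.5930,.0678,.122,QB[2]+.65)
b=snap('scene','s10');crop(b,250,390,160,270,'s10c',5)"
```

```text
t 20.075 p [0.5932 0.0678 0.1222] rot [ 3.1414e+00 -2.0000e-04  7.4290e-01] F [-0.1  0.5 -0.1] M [-0.01 -0.12 -0.03] w 0.0406
turn deg [ 0.01 -0.01  0.05] shift (cur axes) [-0.2 -0.2  0.2] shift(target axes) [-0.2 -0.2  0.2]
```

View pics/s10c.png

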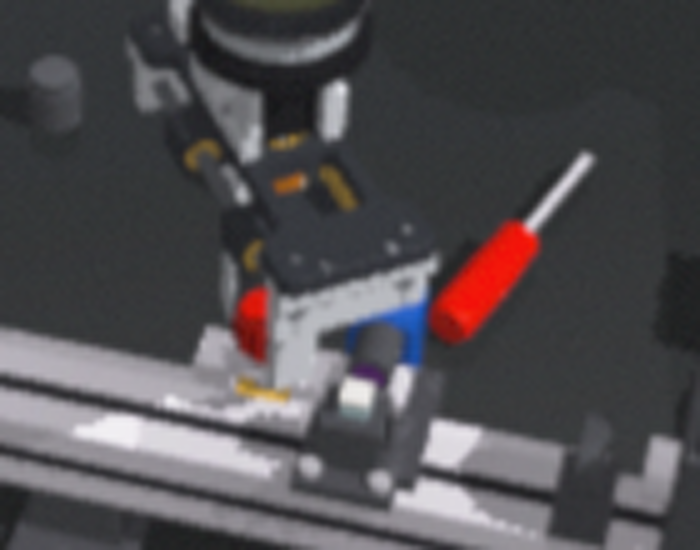

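Call:
drive_tool:
  increments:
    - [[0,0,0],[-0.2,-0.2,0],0.0]
    - [[0,0,0],[0,0,0],0.0]
    - [[0,0,0],[0,0,0],0.0]
  squeeze: 35

```text
time_s: 20.5
ee_pos: [0.5931, 0.068, 0.1223]
eef_rot: [3.141, -0.001, 0.743]
force: [2.3, 1.9, 0.6]
grip_width: 0.0281
```

```bash
python3 -c "
from over import *
rem(.5930,.0678,.122,QB[2]+.65)"
```

```text
t 20.5 p [0.5931 0.068  0.1223] rot [ 3.1412e+00 -8.0000e-04  7.4300e-01] F [2.3 1.9 0.6] M [ 0.3  -0.47  0.06] w 0.0281
turn deg [ 0.02 -0.05  0.06] shift (cur axes) [-0.2  0.1  0.3] shift(target axes) [-0.2  0.1  0.3]
```

Call:
drive_tool:
  increments:
    - [[0,0,0],[0.4,-0.5,0],0.0]
    - [[0,0,3],[0,0,0.2],0.0]
    - [[0,0,6],[0,0,0.42],0.0]
    - [[0,0,6],[0,0,0.42],0.0]

```text
time_s: 21.0
ee_pos: [0.5932, 0.0685, 0.1218]
eef_rot: [3.141, -0.001, 0.478]
force: [0.6, 1.9, 8.4]
grip_width: 0.0278
```

```bash
python3 -c "
from over import *
rem(.5930,.0678,.122,QB[2]+.65)"
```

```text
t 21.0 p [0.5932 0.0685 0.1218] rot [ 3.1409e+00 -1.2000e-03  4.7790e-01] F [0.6 1.9 8.4] M [ 0.21 -0.05  0.17] w 0.0278
turn deg [  0.05  -0.06 -15.13] shift (cur axes) [-0.5  0.5 -0.2] shift(target axes) [-0.6  0.3 -0.2]
```

Call:
drive_tool:
  increments:
    - [[0,0,5],[0,0,0],0.0]
    - [[0,0,5],[0,0,0.2],0.0]

```text
time_s: 21.25
ee_pos: [0.5933, 0.0687, 0.1218]
eef_rot: [3.141, -0.002, 0.304]
force: [0.9, 3.6, 7.9]
grip_width: 0.028
```

```bash
python3 -c "
from over import *
rem(.5930,.0678,.122,QB[2]+.65)"
```

```text
t 21.25 p [0.5933 0.0687 0.1218] rot [ 3.1414e+00 -1.8000e-03  3.0410e-01] F [0.9 3.6 7.9] M [ 0.48 -0.2   0.21] w 0.028
turn deg [  0.03  -0.1  -25.09] shift (cur axes) [-0.6  0.8 -0.2] shift(target axes) [-0.9  0.5 -0.2]
```

```bash
python3 -c "
from over import *
b=snap('scene','s11');crop(b,250,390,160,270,'s11c',5)
a=cv2.imread('pics/s10.png')[:,:,::-1];b=np.ascontiguousarray(b)
d=cv2.absdiff(np.ascontiguousarray(a),b); crop(np.clip(d.astype(int)*3,0,255).astype(np.uint8),250,390,160,270,'s11d',5)"
```

```text
(no output)
```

View pics/s11c.png

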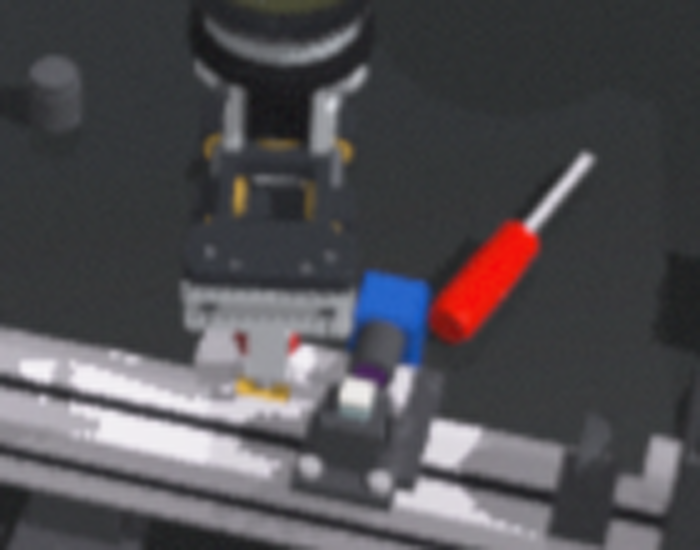

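View pics/s11d.png

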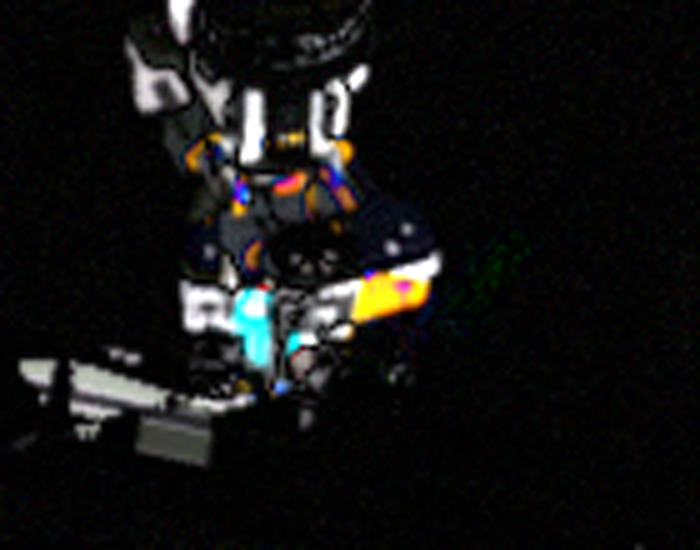

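Call:
drive_tool:
  increments:
    - [[0,0,5],[0,0,0],0.0]
    - [[0,0,5],[0,0,0],0.0]

```text
time_s: 21.55
ee_pos: [0.5934, 0.0689, 0.1218]
eef_rot: [-3.141, -0.002, 0.13]
force: [1.6, 2.7, 5.4]
grip_width: 0.0282
```

```bash
python3 -c "
from over import *
rem(.5930,.0678,.122,QB[2]+.65)"
```

```text
t 21.55 p [0.5934 0.0689 0.1218] rot [-3.1414e+00 -2.2000e-03  1.2970e-01] F [1.6 2.7 5.4] M [ 0.49 -0.44  0.23] w 0.0282
turn deg [ 3.000e-02 -1.300e-01 -3.508e+01] shift (cur axes) [-0.5  1.  -0.2] shift(target axes) [-1.   0.5 -0.2]
```

Call:
drive_tool:
  increments:
    - [[0,0,5],[0,0,0],0.0]
    - [[0,0,5],[0,0,0],0.0]

```text
time_s: 21.8
ee_pos: [0.5935, 0.0689, 0.1218]
eef_rot: [-3.141, -0.003, -0.045]
force: [3.4, 2.9, 5.4]
grip_width: 0.0278
```

```bash
python3 -c "
from over import *
rem(.5930,.0678,.122,QB[2]+.65)"
```

```text
t 21.8 p [0.5935 0.0689 0.1218] rot [-3.1409e+00 -2.5000e-03 -4.4900e-02] F [3.4 2.9 5.4] M [ 0.57 -0.7   0.19] w 0.0278
turn deg [ 2.000e-02 -1.500e-01 -4.509e+01] shift (cur axes) [-0.5  1.1 -0.2] shift(target axes) [-1.1  0.4 -0.2]
```

Call:
drive_tool:
  increments:
    - [[0,0,5],[0,0,0],0.0]
    - [[0,0,5],[0,0,0.3],0.0]

```text
time_s: 22.05
ee_pos: [0.5937, 0.0687, 0.1217]
eef_rot: [-3.141, -0.003, -0.219]
force: [1.7, 2.6, 8.2]
grip_width: 0.0277
```

```bash
python3 -c "
from over import *
rem(.5930,.0678,.122,QB[2]+.65)"
```

```text
t 22.05 p [0.5937 0.0687 0.1217] rot [-3.1407e+00 -3.0000e-03 -2.1940e-01] F [1.7 2.6 8.2] M [ 0.22 -0.66  0.22] w 0.0277
turn deg [ 4.000e-02 -1.800e-01 -5.508e+01] shift (cur axes) [-0.5  1.  -0.3] shift(target axes) [-1.2  0.2 -0.3]
```

Call:
drive_tool:
  increments:
    - [[0,0,5],[0,0,-0.3],0.0]
    - [[0,0,5],[0,0,0],0.0]

```text
time_s: 22.3
ee_pos: [0.5938, 0.0684, 0.1218]
eef_rot: [-3.141, -0.003, -0.394]
force: [4.5, 1.1, 3.7]
grip_width: 0.0283
```

```bash
python3 -c "
from over import *
rem(.5930,.0678,.122,QB[2]+.65)"
```

```text
t 22.3 p [0.5938 0.0684 0.1218] rot [-3.1405e+00 -2.9000e-03 -3.9400e-01] F [4.5 1.1 3.7] M [ 0.01 -1.15  0.33] w 0.0283
turn deg [ 4.000e-02 -1.800e-01 -6.509e+01] shift (cur axes) [-0.5  0.9 -0.2] shift(target axes) [-1.  -0.1 -0.2]
```

Call:
drive_tool:
  increments:
    - [[0,0,5],[0,0,0],0.0]
    - [[0,0,3],[0,0,0],0.0]

```text
time_s: 22.55
ee_pos: [0.5938, 0.0684, 0.1217]
eef_rot: [-3.14, -0.003, -0.533]
force: [6.2, 0.5, 2.4]
grip_width: 0.0279
```

```bash
python3 -c "
from over import *
rem(.5930,.0678,.122,QB[2]+.65)"
```

```text
t 22.55 p [0.5938 0.0684 0.1217] rot [-3.1401e+00 -2.9000e-03 -5.3290e-01] F [6.2 0.5 2.4] M [-0.01 -1.27  0.38] w 0.0279
turn deg [ 3.000e-02 -2.000e-01 -7.305e+01] shift (cur axes) [-0.4  1.  -0.3] shift(target axes) [-1.  -0.1 -0.3]
```

Call:
drive_tool:
  increments:
    - [[0,0,0],[0,0,0],0.0]
    - [[0,0,0],[0,0,0],0.0]

```text
time_s: 22.8
ee_pos: [0.5939, 0.0684, 0.1217]
eef_rot: [-3.14, -0.003, -0.531]
force: [6.2, -0.0, 2.9]
grip_width: 0.0281
```

```bash
python3 -c "
from over import *
rem(.5930,.0678,.122,QB[2]+.65)
b=snap('scene','s12');crop(b,250,390,160,270,'s12c',5)"
```

```text
t 22.8 p [0.5939 0.0684 0.1217] rot [-3.140e+00 -2.900e-03 -5.309e-01] F [ 6.2 -0.   2.9] M [-0.01 -1.26  0.22] w 0.0281
turn deg [ 3.000e-02 -2.000e-01 -7.293e+01] shift (cur axes) [-0.4  1.  -0.3] shift(target axes) [-1.  -0.1 -0.3]
```

View pics/s12c.png

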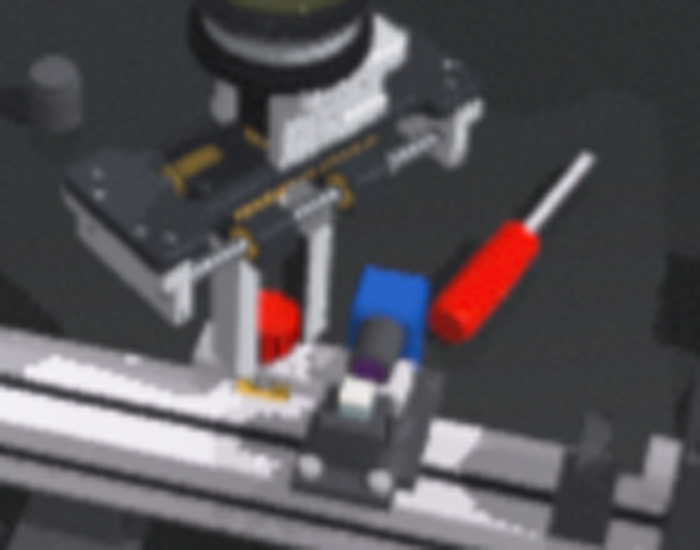

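The housing top has risen slightly in the picture, so the shoe is bearing and the carriage has lifted through its play. I'll relax the side force and nip up in small steps.

Call:
drive_tool:
  increments:
    - [[0,0,0],[0.6,-0.3,0],0.0]
    - [[0,0,2],[0,0,0],0.0]

```text
time_s: 23.1
ee_pos: [0.5942, 0.0684, 0.1216]
eef_rot: [-3.14, -0.002, -0.567]
force: [5.8, 0.9, 6.0]
grip_width: 0.0281
```

```bash
python3 -c "
from over import *
rem(.5930,.0678,.122,QB[2]+.65)"
```

```text
t 23.1 p [0.5942 0.0684 0.1216] rot [-3.1404e+00 -2.0000e-03 -5.6710e-01] F [5.8 0.9 6. ] M [ 0.02 -1.06  0.39] w 0.0281
turn deg [ 2.0e-02 -1.5e-01 -7.5e+01] shift (cur axes) [-0.7  1.2 -0.4] shift(target axes) [-1.3 -0.4 -0.4]
```

Call:
drive_tool:
  increments:
    - [[0,0,2],[0,0,0],0.0]

```text
time_s: 23.22
ee_pos: [0.5943, 0.0684, 0.1216]
eef_rot: [-3.14, -0.002, -0.603]
force: [5.3, 0.1, 5.3]
grip_width: 0.0281
```

```bash
python3 -c "
from over import *
rem(.5930,.0678,.122,QB[2]+.65)"
```

```text
t 23.225 p [0.5943 0.0684 0.1216] rot [-3.1402e+00 -2.1000e-03 -6.0280e-01] F [5.3 0.1 5.3] M [ 0.09 -1.07  0.44] w 0.0281
turn deg [ 1.000e-02 -1.500e-01 -7.705e+01] shift (cur axes) [-0.7  1.2 -0.4] shift(target axes) [-1.4 -0.4 -0.4]
```

Call:
drive_tool:
  increments:
    - [[0,0,0],[0,0,0],0.0]
    - [[0,0,0],[0,0,0],0.0]
    - [[0,0,0],[0,0,0],0.0]

```text
time_s: 23.6
ee_pos: [0.5943, 0.0684, 0.1216]
eef_rot: [-3.14, -0.002, -0.602]
force: [5.1, 0.2, 4.6]
grip_width: 0.0279
```

```bash
python3 -c "
from edge import *
rem(.5930,.0678,.122,QB[2]+.65)
b=snap('scene','s13');crop(b,250,390,160,270,'s13c',5)"
```

```text
t 23.6 p [0.5943 0.0684 0.1216] rot [-3.1402e+00 -2.1000e-03 -6.0180e-01] F [5.1 0.2 4.6] M [ 0.05 -1.18  0.33] w 0.0279
turn deg [ 1.000e-02 -1.500e-01 -7.699e+01] shift (cur axes) [-0.7  1.2 -0.4] shift(target axes) [-1.3 -0.4 -0.4]
```

Call:
drive_tool:
  increments:
    - [[0,0,0],[0,0,0],0.4]
    - [[0,0,0],[0,0,0],0.4]
    - [[0,0,0],[0,0,0],0.4]
    - [[0,0,0],[0,0,-20],0.4]
    - [[0,0,0],[0,0,-25],0.4]
    - [[0,0,0],[0,0,-10],0.4]
    - [[0,0,0],[0,0,0],0.4]

```text
time_s: 24.52
ee_pos: [0.5935, 0.0684, 0.1758]
eef_rot: [-3.141, -0.0, -0.601]
force: [-0.9, 0.7, -0.2]
grip_width: 0.0377
```

```bash
python3 -c "
from edge import *
rem(.5930,.0678,.122,QB[2])
b=snap('scene','s14');crop(b,250,390,160,270,'s14c',5)
import cv2
o=cv2.imread('pics/s9.png')[:,:,::-1]
crop(o,270,345,195,255,'k9',8);crop(b,270,345,195,255,'k14',8)
x=cv2.imread('pics/k9.png');y=cv2.imread('pics/k14.png');cv2.imwrite('pics/k.png',np.vstack([x[:,:],y])[:, :] if 0 else cv2.resize(np.hstack([x,y]),(800,320)))"
```

```text
t 24.525 p [0.5935 0.0684 0.1758] rot [-3.1413e+00 -4.0000e-04 -6.0110e-01] F [-0.9  0.7 -0.2] M [-0.08 -0.02 -0.  ] w 0.0377
turn deg [-1.000e-02 -3.000e-02 -3.971e+01] shift (cur axes) [-0.1  0.8 53.8] shift(target axes) [-0.6  0.6 53.8]
```

View pics/k.png

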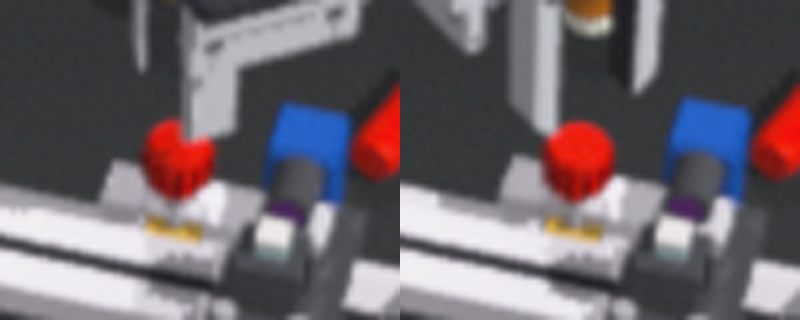

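```bash
python3 -c "
from edge import *
o=cv2.imread('pics/s9.png');b=cv2.imread('pics/s14.png')
def sh(x0,x1,y0,y1):
  k=8
  A=cv2.resize(o,None,fx=k,fy=k,interpolation=cv2.INTER_CUBIC);B=cv2.resize(b,None,fx=k,fy=k,interpolation=cv2.INTER_CUBIC)
  t=A[y0*k:y1*k,x0*k:x1*k]; s=B[(y0-4)*k:(y1+4)*k,(x0-4)*k:(x1+4)*k]; r=cv2.matchTemplate(s,t,cv2.TM_CCOEFF_NORMED); _,m,_,l=cv2.minMaxLoc(r); return ((l[0]/k-4),(l[1]/k-4)),round(m,3)
print('housing',sh(316,340,212,240)); print('housing top',sh(318,338,211,222)); print('brass',sh(295,310,233,242)); print('block left end',sh(287,296,222,234)); print('cuvette(static)',sh(315,332,232,246)); print('lamp static',sh(360,375,240,262))
for d in((1,0,0),(0,1,0),(0,0,1)): print(d,proj('scene',[.57+d[0]*.001,.11+d[1]*.001,.12+d[2]*.001])-proj('scene',[.57,.11,.12]))
"
```

```text
housing ((0.0, -0.5), 0.981)
housing top ((0.125, -1.0), 0.996)
brass ((-0.125, -0.25), 0.959)
block left end ((0.0, -0.875), 0.993)
cuvette(static) ((-0.125, -0.25), 0.971)
lamp static ((0.0, 0.0), 0.998)
(1, 0, 0) [[-0.13406969  0.29377046]]
(0, 1, 0) [[0.41451161 0.11430695]]
(0, 0, 1) [[ 0.02559447 -0.29879265]]
```

```bash
cat > sh.py <<'E'
import cv2,numpy as np
def sub(a,b,x0,x1,y0,y1,k=20):
  A=cv2.imread(f'pics/{a}.png');B=cv2.imread(f'pics/{b}.png')
  t=cv2.resize(A[y0:y1,x0:x1],None,fx=k,fy=k,interpolation=cv2.INTER_CUBIC); s=cv2.resize(B[y0-3:y1+3,x0-3:x1+3],None,fx=k,fy=k,interpolation=cv2.INTER_CUBIC)
  r=cv2.matchTemplate(s,t,cv2.TM_CCOEFF_NORMED); _,m,_,l=cv2.minMaxLoc(r); return (round(l[0]/k-3,2),round(l[1]/k-3,2),round(m,3))
R={'housing top':(318,338,211,221),'housing right':(330,340,214,226),'block left':(287,296,222,233),'lamp':(360,375,240,262),'cuv':(318,326,236,242)}
E
python3 -c "
from sh import *
for b in('s10','s11','s12','s13','s14'): print(b,{n:sub('s9',b,*r) for n,r in R.items()})"
```

```text
s10 {'housing top': (0.95, -0.8, 0.478), 'housing right': (0.55, 0.85, 0.76), 'block left': (-0.1, 0.0, 0.989), 'lamp': (0.0, 0.0, 0.998), 'cuv': (0.1, 0.1, 0.988)}
s11 {'housing top': (0.35, -0.4, 0.933), 'housing right': (0.1, -0.1, 0.998), 'block left': (0.9, -1.2, 0.821), 'lamp': (0.0, 0.0, 0.998), 'cuv': (0.1, 0.1, 0.988)}
s12 {'housing top': (0.1, -1.0, 0.996), 'housing right': (0.15, -0.75, 0.99), 'block left': (-0.65, 0.65, 0.766), 'lamp': (0.0, 0.0, 0.998), 'cuv': (0.1, 0.05, 0.963)}
s13 {'housing top': (0.1, -1.0, 0.997), 'housing right': (0.1, -0.7, 0.99), 'block left': (-0.75, -0.15, 0.83), 'lamp': (0.0, 0.0, 0.997), 'cuv': (0.1, 0.05, 0.973)}
s14 {'housing top': (0.1, -0.95, 0.997), 'housing right': (0.1, -0.7, 0.99), 'block left': (-0.05, -1.0, 0.997), 'lamp': (0.0, 0.0, 0.998), 'cuv': (0.1, 0.05, 0.973)}
```

The tight reading was 0.44 moving and 0.33 at rest. Picture correlation suggests the carriage may have been nudged 0.3–0.5 mm off the stop by side load while gripping. I'll regrip, ease the knob back a little, press gently to +y and retighten.

Call:
drive_tool:
  increments:
    - [[0,0,-8],[0,0,0],0.42]
    - [[0,0,-10],[0,0,0],0.42]
    - [[0,0,-10],[0,0,0],0.42]
    - [[0,0,-6.4],[0,0,0],0.42]
    - [[0,0,0],[1,0,10],0.42]
    - [[0,0,0],[0,0,16],0.42]
    - [[0,0,0],[0,0,14],0.42]
    - [[0,0,0],[0,0,9],0.42]
    - [[0,0,0],[0,0,4],0.42]
    - [[0,0,0],[0,0,1],0.42]
    - [[0,0,0],[0,0,0],0.42]

```text
time_s: 25.95
ee_pos: [0.5947, 0.0684, 0.1222]
eef_rot: [-3.142, -0.001, -0.001]
force: [-0.6, -0.2, 0.6]
grip_width: 0.0394
```

```bash
python3 -c "
from edge import *
rem(.5945,.0682,.1215,0)
b=snap('scene','s15');crop(b,250,390,160,270,'s15c',5)
from sh import *
print({n:sub('s9','s15',*r) for n,r in R.items()})"
```

```text
t 25.95 p [0.5947 0.0684 0.1222] rot [-3.1415e+00 -6.0000e-04 -7.0000e-04] F [-0.6 -0.2  0.6] M [-0.03 -0.13 -0.04] w 0.0394
turn deg [-0.   -0.04 -0.04] shift (cur axes) [-0.2  0.2  0.7] shift(target axes) [-0.2  0.2  0.7]
{'housing top': (0.1, -0.95, 0.997), 'housing right': (0.1, -0.7, 0.99), 'block left': (-0.15, -0.15, 0.788), 'lamp': (0.0, 0.0, 0.997), 'cuv': (0.1, 0.05, 0.973)}
```

View pics/s15c.png

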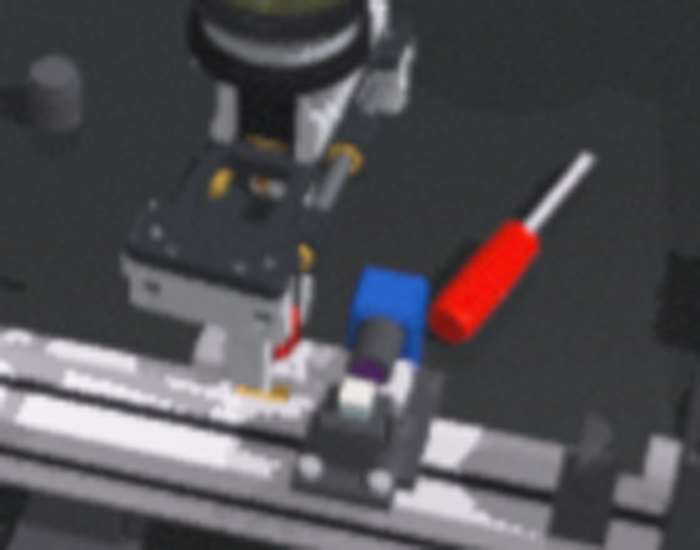

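Call:
drive_tool:
  increments:
    - [[0,0,0],[0,0,0.5],0.0]
    - [[0,0,0],[0,0,0],0.0]
    - [[0,0,0],[0,0,0],0.0]
  squeeze: 35

```text
time_s: 26.38
ee_pos: [0.5947, 0.0685, 0.1214]
eef_rot: [-3.142, -0.001, -0.001]
force: [3.1, 0.8, -0.9]
grip_width: 0.0284
```

```bash
python3 -c "
from edge import *
rem(.5945,.0682,.1215,0)"
```

```text
t 26.375 p [0.5947 0.0685 0.1214] rot [-3.1415e+00 -7.0000e-04 -5.0000e-04] F [ 3.1  0.8 -0.9] M [ 0.02 -0.51 -0.05] w 0.0284
turn deg [-0.   -0.04 -0.03] shift (cur axes) [-0.2  0.3 -0.1] shift(target axes) [-0.2  0.3 -0.1]
```

Call:
drive_tool:
  increments:
    - [[0,0,-4],[0.4,0,0],0.0]
    - [[0,0,-5],[0,0,0],0.0]
    - [[0,0,-5],[0,0,0],0.0]
    - [[0,0,-6],[0,0,0],0.0]

```text
time_s: 26.88
ee_pos: [0.5946, 0.0685, 0.1215]
eef_rot: [-3.141, 0.001, 0.352]
force: [-1.8, 1.1, 0.9]
grip_width: 0.0277
```

```bash
python3 -c "
from edge import *
rem(.5945,.0682,.1215,0)
b=snap('scene','s16')
from sh import *
print({n:sub('s9','s16',*r) for n,r in R.items()})"
```

```text
t 26.875 p [0.5946 0.0685 0.1215] rot [-3.1411e+00  6.0000e-04  3.5150e-01] F [-1.8  1.1  0.9] M [ 0.1   0.51 -0.18] w 0.0277
turn deg [-2.000e-02  4.000e-02  2.014e+01] shift (cur axes) [-0.2  0.3  0. ] shift(target axes) [-0.1  0.3  0. ]
{'housing top': (0.35, -1.05, 0.946), 'housing right': (0.15, -0.5, 0.995), 'block left': (0.25, -0.7, 0.815), 'lamp': (0.0, 0.0, 0.998), 'cuv': (0.1, 0.1, 0.986)}
```

Call:
drive_tool:
  increments:
    - [[0,0,-4],[0,0,0],0.0]
    - [[0,0,-4],[0,0,0.3],0.0]
    - [[0,0,0],[0.3,-0.7,0],0.0]
    - [[0,0,0],[0.3,-0.7,0],0.0]

```text
time_s: 27.42
ee_pos: [0.5945, 0.0691, 0.1214]
eef_rot: [3.141, 0.001, 0.486]
force: [-4.2, -7.1, 5.2]
grip_width: 0.0282
```

```bash
python3 -c "
from edge import *
rem(.5945,.0682,.1215,0)
b=snap('scene','s17')
from sh import *
print({n:sub('s9','s17',*r) for n,r in R.items()})"
```

```text
t 27.425 p [0.5945 0.0691 0.1214] rot [3.1406e+00 1.3000e-03 4.8620e-01] F [-4.2 -7.1  5.2] M [-1.6   0.84 -0.04] w 0.0282
turn deg [ 0.08  0.06 27.86] shift (cur axes) [-0.4  0.8 -0. ] shift(target axes) [-0.   0.9 -0.1]
{'housing top': (1.35, 0.0, 0.662), 'housing right': (0.2, -0.25, 0.997), 'block left': (-0.25, -0.3, 0.902), 'lamp': (0.0, 0.0, 0.998), 'cuv': (0.1, 0.1, 0.988)}
```

Call:
drive_tool:
  increments:
    - [[0,0,5],[-0.3,-0.2,0],0.0]
    - [[0,0,6],[0,0,0],0.0]
    - [[0,0,6],[0,0,0],0.0]

```text
time_s: 27.85
ee_pos: [0.5946, 0.0693, 0.1214]
eef_rot: [3.14, -0.0, 0.186]
force: [0.9, -5.5, 2.4]
grip_width: 0.0282
```

```bash
python3 -c "
from edge import *
rem(.5945,.0682,.1215,0)"
```

```text
t 27.85 p [0.5946 0.0693 0.1214] rot [ 3.1402e+00 -3.0000e-04  1.8640e-01] F [ 0.9 -5.5  2.4] M [-1.13 -0.08  0.33] w 0.0282
turn deg [ 0.08 -0.03 10.68] shift (cur axes) [-0.3  1.  -0.1] shift(target axes) [-0.1  1.1 -0.1]
```

Call:
drive_tool:
  increments:
    - [[0,0,5],[0,0,0],0.0]
    - [[0,0,3],[0,0,0],0.0]

```text
time_s: 28.1
ee_pos: [0.5947, 0.0691, 0.1214]
eef_rot: [3.14, -0.001, 0.048]
force: [0.7, -5.6, 1.7]
grip_width: 0.0281
```

```bash
python3 -c "
from edge import *
rem(.5945,.0682,.1215,0)
b=snap('scene','s18')
from sh import *
print({n:sub('s9','s18',*r) for n,r in R.items()})"
```

```text
t 28.1 p [0.5947 0.0691 0.1214] rot [ 3.1401e+00 -8.0000e-04  4.8000e-02] F [ 0.7 -5.6  1.7] M [-1.16 -0.22  0.34] w 0.0281
turn deg [ 0.09 -0.05  2.75] shift (cur axes) [-0.2  0.9 -0.1] shift(target axes) [-0.2  0.9 -0.1]
{'housing top': (0.15, -0.65, 0.998), 'housing right': (0.1, -0.45, 0.995), 'block left': (0.3, -0.35, 0.843), 'lamp': (0.0, 0.0, 0.998), 'cuv': (0.1, 0.1, 0.987)}
```

Call:
drive_tool:
  increments:
    - [[0,0,1.5],[0,0,0],0.0]

```text
time_s: 28.28
ee_pos: [0.5947, 0.0691, 0.1214]
eef_rot: [3.14, -0.001, 0.023]
force: [2.1, -5.7, 1.6]
grip_width: 0.0283
```

```bash
python3 -c "
from edge import *
rem(.5945,.0682,.1215,0)"
```

```text
t 28.275 p [0.5947 0.0691 0.1214] rot [ 3.1401e+00 -9.0000e-04  2.3400e-02] F [ 2.1 -5.7  1.6] M [-1.21 -0.3   0.37] w 0.0283
turn deg [ 0.08 -0.05  1.34] shift (cur axes) [-0.2  0.9 -0.1] shift(target axes) [-0.2  0.9 -0.1]
```

Call:
drive_tool:
  increments:
    - [[0,0,1.5],[0,0,0],0.0]

```text
time_s: 28.4
ee_pos: [0.5947, 0.0691, 0.1213]
eef_rot: [3.14, -0.001, -0.003]
force: [1.7, -5.7, 0.6]
grip_width: 0.0284
```

```bash
python3 -c "
from edge import *
rem(.5945,.0682,.1215,0)"
```

```text
t 28.4 p [0.5947 0.0691 0.1213] rot [ 3.14e+00 -9.00e-04 -3.00e-03] F [ 1.7 -5.7  0.6] M [-1.2  -0.35  0.41] w 0.0284
turn deg [ 0.09 -0.05 -0.17] shift (cur axes) [-0.2  0.9 -0.2] shift(target axes) [-0.2  0.9 -0.2]
```

Call:
drive_tool:
  increments:
    - [[0,0,0],[0,0,0],0.0]
    - [[0,0,0],[0,0,0],0.0]

```text
time_s: 28.65
ee_pos: [0.5947, 0.0691, 0.1213]
eef_rot: [3.14, -0.001, -0.002]
force: [2.4, -5.9, 1.3]
grip_width: 0.0285
```

```bash
python3 -c "
from edge import *
rem(.5945,.0682,.1215,0)"
```

```text
t 28.65 p [0.5947 0.0691 0.1213] rot [ 3.1401e+00 -9.0000e-04 -2.2000e-03] F [ 2.4 -5.9  1.3] M [-1.19 -0.29  0.31] w 0.0285
turn deg [ 0.09 -0.05 -0.13] shift (cur axes) [-0.2  0.9 -0.2] shift(target axes) [-0.2  0.9 -0.2]
```

Call:
drive_tool:
  increments:
    - [[0,0,0],[0,0,0],0.42]
    - [[0,0,0],[0,0,0],0.42]
    - [[0,0,0],[0,0,0],0.42]
    - [[0,0,0],[0,0,0],0.42]

```text
time_s: 29.15
ee_pos: [0.5944, 0.0701, 0.121]
eef_rot: [-3.142, 0.0, -0.001]
force: [0.6, -0.9, 0.1]
grip_width: 0.0395
```

```bash
python3 -c "
from edge import *
rem(.5945,.0682,.1215,0)
b=snap('scene','s19')
from sh import *
print({n:sub('s9','s19',*r) for n,r in R.items()},{n:sub('s15','s19',*r) for n,r in R.items()})"
```

```text
t 29.15 p [0.5944 0.0701 0.121 ] rot [-3.1415e+00  1.0000e-04 -6.0000e-04] F [ 0.6 -0.9  0.1] M [ 0.01 -0.1  -0.01] w 0.0395
turn deg [-0.    0.   -0.04] shift (cur axes) [ 0.1  1.9 -0.5] shift(target axes) [ 0.1  1.9 -0.5]
{'housing top': (0.0, -0.85, 0.997), 'housing right': (0.05, -0.6, 0.992), 'block left': (-0.1, -0.1, 0.818), 'lamp': (0.0, 0.0, 0.998), 'cuv': (0.1, 0.05, 0.983)} {'housing top': (-0.05, 0.1, 0.999), 'housing right': (-0.05, 0.1, 0.998), 'block left': (0.0, 0.1, 0.989), 'lamp': (0.0, 0.0, 0.998), 'cuv': (0.05, 0.1, 0.984)}
```

Two checks disagree slightly on whether a few tenths of a millimetre of gap remain at the stop. I'll measure the housing's y by touch with a light grip; first contact with the stop was at TCP y = 0.1144.

Call:
drive_tool:
  increments:
    - [[0,0,0],[0,0,-20],0.45]
    - [[0,0,0],[0,0,-25],0.5]
    - [[0,0,10],[0,0,-15],0.5]
    - [[0,0,10.5],[0,0,-10],0.5]
    - [[0,0,10.5],[0,0,0],0.5]
    - [[0,0,10.5],[0,0,0],0.5]
    - [[0,0,10.5],[0,0,0],0.5]
    - [[0,0,10.5],[0,0,0],0.5]
    - [[0,0,10.5],[0,0,0],0.5]
    - [[0,0,8],[0,0,0],0.5]
    - [[0,0,3.7],[-10,8,0],0.5]
    - [[0,0,0],[-18,14,0],0.5]
    - [[0,0,0],[-14,11,0],0.5]
    - [[0,0,0],[-6,4.6,0],0.5]
    - [[0,0,0],[0,0,0],0.5]
    - [[0,0,0],[0,0,0],0.5]

```text
time_s: 31.2
ee_pos: [0.5523, 0.1134, 0.191]
eef_rot: [-3.141, -0.0, -1.479]
force: [-0.2, 0.3, 0.3]
grip_width: 0.0469
```

```bash
python3 -c "
from edge import *
rem(.5525,.1144,.088,QB[2]-np.pi/2)
b=snap('scene','s20');crop(b,250,390,160,270,'s20c',5)"
```

```text
t 31.2 p [0.5523 0.1134 0.191 ] rot [-3.1415e+00 -1.0000e-04 -1.4791e+00] F [-0.2  0.3  0.3] M [-0.    0.03 -0.04] w 0.0469
turn deg [-0.01 -0.   -0.02] shift (cur axes) [ -1.   -0.3 103. ] shift(target axes) [ -1.   -0.3 103. ]
```

View pics/s20c.png

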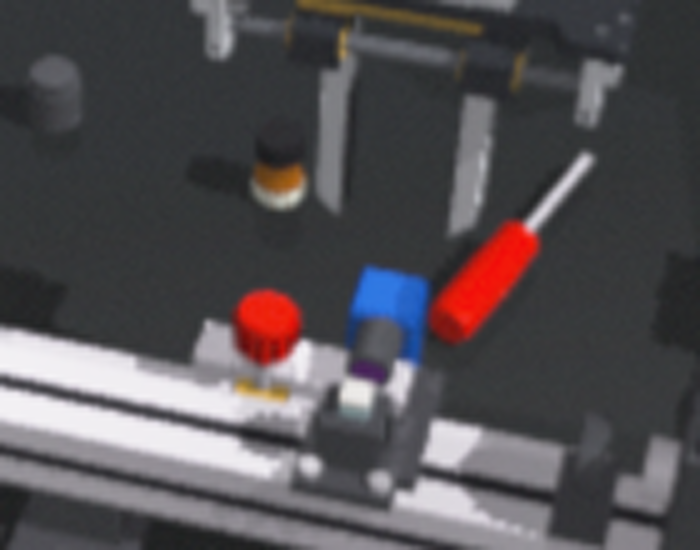

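Call:
drive_tool:
  increments:
    - [[0,0,0],[-1,0,20],0.5]
    - [[0,0,0],[0,0,30],0.5]
    - [[0,0,0],[0,0,25],0.5]
    - [[0,0,0],[0,0,18],0.5]
    - [[0,0,0],[0,0,8],0.5]
    - [[0,0,0],[0,0,2],0.5]
    - [[0,0,0],[0,0,0],0.5]
    - [[0,0,0],[0,0,0],0.0]
    - [[0,0,0],[0,0,0],0.0]
    - [[0,0,0],[0,0,0],0.0]
  squeeze: 20

```text
time_s: 32.5
ee_pos: [0.5522, 0.1136, 0.0885]
eef_rot: [-3.141, -0.002, -1.479]
force: [-0.5, -8.8, 2.1]
grip_width: 0.0319
```

```bash
python3 -c "
from edge import *
rem(.5525,.1144,.088,QB[2]-np.pi/2)"
```

```text
t 32.5 p [0.5522 0.1136 0.0885] rot [-3.1409e+00 -2.1000e-03 -1.4787e+00] F [-0.5 -8.8  2.1] M [-1.98 -0.14  0.12] w 0.0319
turn deg [-0.04 -0.12  0.01] shift (cur axes) [-0.8 -0.3  0.5] shift(target axes) [-0.8 -0.3  0.5]
```

By touch the housing sits about 0.6 mm short of where it met the stop, so there is a small gap. I'll push it in through the housing in small steps, with a limited force.

Call:
drive_tool:
  increments:
    - [[0,0,0],[-0.6,0,0],0.0]
    - [[0,0,0],[0,0,0],0.0]
  squeeze: 35

```text
time_s: 32.75
ee_pos: [0.5522, 0.1136, 0.0885]
eef_rot: [-3.141, -0.003, -1.479]
force: [0.2, -13.1, 2.1]
grip_width: 0.032
```

Call:
drive_tool:
  increments:
    - [[0,0,0],[-0.6,0,0],0.0]
    - [[0,0,0],[0,0,0],0.0]

```text
time_s: 33.0
ee_pos: [0.5523, 0.1136, 0.0885]
eef_rot: [-3.141, -0.004, -1.479]
force: [1.0, -18.0, 1.5]
grip_width: 0.0321
```

```bash
python3 -c "
from edge import *
rem(.5525,.1144,.088,QB[2]-np.pi/2)"
```

```text
t 33.0 p [0.5523 0.1136 0.0885] rot [-3.1411 -0.0037 -1.4791] F [  1.  -18.    1.5] M [-3.34 -0.19  0.17] w 0.0321
turn deg [-0.03 -0.21 -0.02] shift (cur axes) [-0.8 -0.3  0.5] shift(target axes) [-0.8 -0.3  0.5]
```

Call:
drive_tool:
  increments:
    - [[0,0,0],[-0.6,0,0],0.0]
    - [[0,0,0],[0,0,0],0.0]

```text
time_s: 33.25
ee_pos: [0.5522, 0.1137, 0.0885]
eef_rot: [-3.141, -0.004, -1.479]
force: [0.9, -23.1, 1.8]
grip_width: 0.0317
```

Call:
drive_tool:
  increments:
    - [[0,0,0],[-0.5,0,0],0.0]
    - [[0,0,0],[0,0,0],0.0]

```text
time_s: 33.5
ee_pos: [0.5522, 0.1137, 0.0884]
eef_rot: [-3.141, -0.005, -1.479]
force: [2.3, -25.8, 1.3]
grip_width: 0.0317
```

Call:
drive_tool:
  increments:
    - [[0,0,0],[1.5,0,0],0.0]
    - [[0,0,0],[1.5,0,0],0.0]
    - [[0,0,0],[0,0,0],0.25]
    - [[0,0,0],[0,0,0],0.5]
    - [[0,0,0],[0,0,0],0.5]
    - [[0,0,0],[0,0,-20],0.5]
    - [[0,0,0],[0,0,-35],0.5]
    - [[0,0,0],[0,0,-25],0.45]
    - [[0,0,0],[16,-13,-10],0.43]
    - [[0,0,0],[20,-16,0],0.43]
    - [[0,0,-8],[12.3,-9.2,0],0.43]
    - [[0,0,-10],[0,0,0],0.43]
    - [[0,0,-10],[0,0,0],0.43]
    - [[0,0,-10],[0,0,0],0.43]
    - [[0,0,-10],[0,0,0],0.43]
    - [[0,0,-7.5],[0,0,0],0.43]
    - [[0,0,0],[0,0,0],0.43]

```text
time_s: 35.62
ee_pos: [0.5944, 0.0697, 0.1778]
eef_rot: [-3.142, 0.0, -0.511]
force: [-0.8, -0.5, -0.7]
grip_width: 0.0407
```

```bash
python3 -c "
from edge import *
rem(.5947,.0690,.1215,-.51)
b=snap('scene','s21')
from sh import *
print({n:sub('s14','s21',*r) for n,r in R.items()})"
```

```text
t 35.625 p [0.5944 0.0697 0.1778] rot [-3.1415e+00  3.0000e-04 -5.1090e-01] F [-0.8 -0.5 -0.7] M [-0.06 -0.07  0.  ] w 0.0407
turn deg [-0.    0.02 -0.05] shift (cur axes) [ 0.6  0.4 56.3] shift(target axes) [ 0.6  0.4 56.3]
{'housing top': (-0.05, 0.1, 0.999), 'housing right': (-0.05, 0.1, 0.998), 'block left': (-0.1, 0.0, 0.998), 'lamp': (0.0, 0.0, 0.998), 'cuv': (0.05, 0.1, 0.984)}
```

Call:
drive_tool:
  increments:
    - [[0,0,0],[1.8,2,12],0.43]
    - [[0,0,0],[0,0,16],0.43]
    - [[0,0,0],[0,0,14],0.43]
    - [[0,0,0],[0,0,9],0.43]
    - [[0,0,0],[0,0,5],0.43]
    - [[0,0,0],[0,0,0],0.43]
    - [[0,0,0],[0,0,0],0.0]
    - [[0,0,0],[0,0,0],0.0]
    - [[0,0,0],[0,0,0],0.0]
  squeeze: 35

```text
time_s: 36.8
ee_pos: [0.5949, 0.0669, 0.1224]
eef_rot: [-3.141, 0.0, -0.51]
force: [-3.3, 1.3, 3.9]
grip_width: 0.0275
```

```bash
python3 -c "
from edge import *
rem(.595,.0671,.1215,-.51)"
```

```text
t 36.8 p [0.5949 0.0669 0.1224] rot [-3.1415e+00  1.0000e-04 -5.1000e-01] F [-3.3  1.3  3.9] M [0.22 0.7  0.04] w 0.0275
turn deg [-0.01  0.   -0.  ] shift (cur axes) [ 0.  -0.2  0.9] shift(target axes) [ 0.  -0.2  0.9]
```

Call:
drive_tool:
  increments:
    - [[0,0,-4],[0,0,0],0.0]
    - [[0,0,-6],[0,0,0],0.0]
    - [[0,0,-6],[0,0,-0.2],0.0]
    - [[0,0,-6],[0,0,-0.2],0.0]
    - [[0,0,-6],[0,0,-0.3],0.0]
    - [[0,0,-6],[0,0,-0.3],0.0]
    - [[0,0,-6],[0,0,-0.3],0.0]
    - [[0,0,-6],[0,0,-0.2],0.0]
    - [[0,0,-6],[0,0,0],0.0]
    - [[0,0,0],[0,0,0],0.0]

```text
time_s: 38.05
ee_pos: [0.5947, 0.0668, 0.1232]
eef_rot: [-3.141, 0.001, 0.397]
force: [-1.4, 0.5, -3.0]
grip_width: 0.0281
```

```bash
python3 -c "
from edge import *
rem(.595,.0671,.1215,.4)
b=snap('scene','s22')
from sh import *
print({n:sub('s9','s22',*r) for n,r in R.items()})"
```

```text
t 38.05 p [0.5947 0.0668 0.1232] rot [-3.1414e+00  8.0000e-04  3.9660e-01] F [-1.4  0.5 -3. ] M [ 0.02  0.18 -0.01] w 0.0281
turn deg [-0.01  0.04 -0.19] shift (cur axes) [ 0.4 -0.2  1.7] shift(target axes) [ 0.4 -0.2  1.7]
{'housing top': (0.45, -0.55, 0.837), 'housing right': (-0.1, -0.25, 0.995), 'block left': (0.0, -1.0, 0.837), 'lamp': (0.0, 0.0, 0.998), 'cuv': (0.1, 0.1, 0.988)}
```

Call:
drive_tool:
  increments:
    - [[0,0,0],[0.12,-0.38,0],0.0]
    - [[0,0,0],[0,0,0],0.0]

```text
time_s: 38.35
ee_pos: [0.5948, 0.067, 0.1232]
eef_rot: [3.142, 0.001, 0.396]
force: [-1.6, -1.5, -5.4]
grip_width: 0.0274
```

Call:
drive_tool:
  increments:
    - [[0,0,0],[0.12,-0.38,0],0.0]
    - [[0,0,0],[0,0,0],0.0]

```text
time_s: 38.6
ee_pos: [0.5948, 0.0675, 0.1233]
eef_rot: [3.142, 0.001, 0.397]
force: [-1.8, -2.6, -4.7]
grip_width: 0.0279
```

Call:
drive_tool:
  increments:
    - [[0,0,0],[0.12,-0.38,0],0.0]
    - [[0,0,0],[0,0,0],0.0]

```text
time_s: 38.85
ee_pos: [0.5948, 0.0679, 0.1235]
eef_rot: [3.141, 0.0, 0.397]
force: [-2.5, -3.2, -5.1]
grip_width: 0.0282
```

It slides freely at about 3 N, so the gap was real. I'll continue to the stop.

Call:
drive_tool:
  increments:
    - [[0,0,0],[0.12,-0.38,0],0.0]
    - [[0,0,0],[0,0,0],0.0]

```text
time_s: 39.1
ee_pos: [0.5948, 0.0681, 0.1235]
eef_rot: [3.141, 0.0, 0.397]
force: [-2.8, -5.3, -4.0]
grip_width: 0.0278
```

Call:
drive_tool:
  increments:
    - [[0,0,0],[0.12,-0.38,0],0.0]
    - [[0,0,0],[0,0,0],0.0]

```text
time_s: 39.35
ee_pos: [0.5948, 0.0682, 0.1235]
eef_rot: [3.141, 0.001, 0.397]
force: [-3.2, -7.3, -4.6]
grip_width: 0.0279
```

Call:
drive_tool:
  increments:
    - [[0,0,0],[0.12,-0.38,0],0.0]
    - [[0,0,0],[0,0,0],0.0]

```text
time_s: 39.6
ee_pos: [0.5948, 0.0684, 0.1235]
eef_rot: [3.14, 0.001, 0.397]
force: [-2.4, -8.4, -4.3]
grip_width: 0.0282
```

```bash
python3 -c "
from edge import *
rem(.595,.0671,.1215,.4)"
```

```text
t 39.6 p [0.5948 0.0684 0.1235] rot [3.1404e+00 6.0000e-04 3.9700e-01] F [-2.4 -8.4 -4.3] M [-1.85  0.45 -0.13] w 0.0282
turn deg [ 0.07  0.04 -0.17] shift (cur axes) [-0.3  1.2  2. ] shift(target axes) [-0.3  1.2  2. ]
```

Call:
drive_tool:
  increments:
    - [[0,0,5],[0,0,0.3],0.0]
    - [[0,0,6],[0,0,0.3],0.0]
    - [[0,0,6],[0,0,0.3],0.0]
    - [[0,0,6],[0,0,0.2],0.0]

```text
time_s: 40.1
ee_pos: [0.5948, 0.0686, 0.123]
eef_rot: [3.141, -0.0, -0.007]
force: [-5.4, -7.6, 0.8]
grip_width: 0.0283
```

```bash
python3 -c "
from edge import *
rem(.595,.0671,.1215,.4)"
```

```text
t 40.1 p [0.5948 0.0686 0.123 ] rot [ 3.1406e+00 -2.0000e-04 -7.2000e-03] F [-5.4 -7.6  0.8] M [-1.52  0.91  0.26] w 0.0283
turn deg [  0.06  -0.   -23.33] shift (cur axes) [0.2 1.5 1.5] shift(target axes) [-0.4  1.5  1.5]
```

Call:
drive_tool:
  increments:
    - [[0,0,6],[0,0,0.1],0.0]
    - [[0,0,6],[0,0,0.1],0.0]

```text
time_s: 40.35
ee_pos: [0.595, 0.0685, 0.1227]
eef_rot: [3.141, -0.001, -0.217]
force: [-2.4, -7.2, -1.7]
grip_width: 0.028
```

```bash
python3 -c "
from edge import *
rem(.595,.0671,.1215,.4)"
```

```text
t 40.35 p [0.595  0.0685 0.1227] rot [ 3.1406e+00 -9.0000e-04 -2.1660e-01] F [-2.4 -7.2 -1.7] M [-1.65  0.28  0.3 ] w 0.028
turn deg [ 7.000e-02 -3.000e-02 -3.533e+01] shift (cur axes) [0.3 1.4 1.2] shift(target axes) [-0.5  1.3  1.2]
```

Call:
drive_tool:
  increments:
    - [[0,0,4],[0,0,0.1],0.0]
    - [[0,0,4],[0,0,0.1],0.0]

```text
time_s: 40.6
ee_pos: [0.5951, 0.0685, 0.1225]
eef_rot: [3.141, -0.001, -0.355]
force: [-3.2, -9.2, 0.5]
grip_width: 0.0282
```

```bash
python3 -c "
from edge import *
rem(.595,.0671,.1215,.4)"
```

```text
t 40.6 p [0.5951 0.0685 0.1225] rot [ 3.1406e+00 -1.3000e-03 -3.5500e-01] F [-3.2 -9.2  0.5] M [-1.82  0.54  0.36] w 0.0282
turn deg [  0.08  -0.05 -43.26] shift (cur axes) [0.4 1.3 1. ] shift(target axes) [-0.6  1.2  1. ]
```

Call:
drive_tool:
  increments:
    - [[0,0,2],[0,0,0],0.0]

```text
time_s: 40.72
ee_pos: [0.5951, 0.0684, 0.1225]
eef_rot: [3.141, -0.001, -0.389]
force: [-2.8, -8.1, -1.6]
grip_width: 0.0279
```

```bash
python3 -c "
from edge import *
rem(.595,.0671,.1215,.4)"
```

```text
t 40.725 p [0.5951 0.0684 0.1225] rot [ 3.1406e+00 -1.4000e-03 -3.8930e-01] F [-2.8 -8.1 -1.6] M [-1.81  0.42  0.37] w 0.0279
turn deg [  0.09  -0.06 -45.22] shift (cur axes) [0.4 1.2 1. ] shift(target axes) [-0.6  1.2  1. ]
```

Call:
drive_tool:
  increments:
    - [[0,0,1.5],[0,0,0],0.0]

```text
time_s: 40.85
ee_pos: [0.5951, 0.0684, 0.1225]
eef_rot: [3.141, -0.001, -0.415]
force: [-2.5, -8.8, -3.1]
grip_width: 0.0278
```

```bash
python3 -c "
from edge import *
rem(.595,.0671,.1215,.4)"
```

```text
t 40.85 p [0.5951 0.0684 0.1225] rot [ 3.1406e+00 -1.4000e-03 -4.1480e-01] F [-2.5 -8.8 -3.1] M [-1.85  0.39  0.38] w 0.0278
turn deg [  0.09  -0.05 -46.68] shift (cur axes) [0.5 1.2 1. ] shift(target axes) [-0.6  1.2  1. ]
```

Call:
drive_tool:
  increments:
    - [[0,0,0],[0,0,0],0.0]
    - [[0,0,0],[0,0,0],0.0]

```text
time_s: 41.1
ee_pos: [0.5951, 0.0684, 0.1225]
eef_rot: [3.141, -0.001, -0.414]
force: [-2.9, -8.6, -1.5]
grip_width: 0.0279
```

```bash
python3 -c "
from edge import *
rem(.595,.0671,.1215,.4)
b=snap('scene','s23')
from sh import *
print({n:sub('s9','s23',*r) for n,r in R.items()})"
```

```text
t 41.1 p [0.5951 0.0684 0.1225] rot [ 3.1406e+00 -1.5000e-03 -4.1390e-01] F [-2.9 -8.6 -1.5] M [-1.91  0.4   0.28] w 0.0279
turn deg [  0.09  -0.06 -46.63] shift (cur axes) [0.4 1.2 1. ] shift(target axes) [-0.6  1.1  1. ]
{'housing top': (0.35, -0.35, 0.997), 'housing right': (0.2, -0.25, 0.997), 'block left': (-1.4, 2.9, 0.562), 'lamp': (0.0, 0.0, 0.998), 'cuv': (0.1, 0.1, 0.988)}
```

Call:
drive_tool:
  increments:
    - [[0,0,0],[0.2,0.35,0],0.0]
    - [[0,0,0],[0,0,0],0.0]

```text
time_s: 41.4
ee_pos: [0.5951, 0.0683, 0.1225]
eef_rot: [3.141, -0.001, -0.414]
force: [-2.8, -7.2, -1.3]
grip_width: 0.0281
```

```bash
python3 -c "
from edge import *
rem(.595,.0671,.1215,.4)
b=snap('scene','s24')
from sh import *
print({n:sub('s9','s24',*r) for n,r in R.items()})"
```

```text
t 41.4 p [0.5951 0.0683 0.1225] rot [ 3.141e+00 -1.200e-03 -4.138e-01] F [-2.8 -7.2 -1.3] M [-1.51  0.44  0.26] w 0.0281
turn deg [  0.06  -0.05 -46.63] shift (cur axes) [0.4 1.1 1. ] shift(target axes) [-0.5  1.   1. ]
{'housing top': (0.3, -0.4, 0.997), 'housing right': (0.2, -0.3, 0.996), 'block left': (-1.4, 2.95, 0.547), 'lamp': (0.0, 0.0, 0.998), 'cuv': (0.1, 0.1, 0.988)}
```

Call:
drive_tool:
  increments:
    - [[0,0,2],[0,0,0],0.0]

```text
time_s: 41.58
ee_pos: [0.595, 0.0683, 0.1225]
eef_rot: [3.141, -0.001, -0.449]
force: [-3.0, -6.8, -0.4]
grip_width: 0.028
```

```bash
python3 -c "
from edge import *
rem(.595,.0671,.1215,.4)"
```

```text
t 41.575 p [0.595  0.0683 0.1225] rot [ 3.1409e+00 -1.1000e-03 -4.4920e-01] F [-3.  -6.8 -0.4] M [-1.54  0.45  0.38] w 0.028
turn deg [ 6.000e-02 -4.000e-02 -4.866e+01] shift (cur axes) [0.5 1.1 1. ] shift(target axes) [-0.5  1.1  1. ]
```

Call:
drive_tool:
  increments:
    - [[0,0,0],[0.25,0.4,0],0.0]
    - [[0,0,2],[0,0,0],0.0]

```text
time_s: 41.82
ee_pos: [0.5951, 0.0681, 0.1224]
eef_rot: [3.141, -0.001, -0.484]
force: [-3.5, -5.4, -0.9]
grip_width: 0.0278
```

```bash
python3 -c "
from edge import *
rem(.595,.0671,.1215,.4)
b=snap('scene','s25')
from sh import *
print({n:sub('s9','s25',*r) for n,r in R.items()})"
```

```text
t 41.825 p [0.5951 0.0681 0.1224] rot [ 3.1414e+00 -9.0000e-04 -4.8410e-01] F [-3.5 -5.4 -0.9] M [-1.16  0.5   0.36] w 0.0278
turn deg [ 3.000e-02 -4.000e-02 -5.065e+01] shift (cur axes) [0.4 0.9 0.9] shift(target axes) [-0.4  0.9  0.9]
{'housing top': (0.2, -0.45, 0.997), 'housing right': (0.1, -0.35, 0.997), 'block left': (-1.05, 1.75, 0.662), 'lamp': (0.0, 0.0, 0.998), 'cuv': (0.1, 0.1, 0.988)}
```

Call:
drive_tool:
  increments:
    - [[0,0,0],[0.25,0.35,0],0.0]
    - [[0,0,1.5],[0,0,0],0.0]

```text
time_s: 42.12
ee_pos: [0.5951, 0.0678, 0.1224]
eef_rot: [3.142, -0.001, -0.51]
force: [-4.0, -4.1, -1.2]
grip_width: 0.0279
```

```bash
python3 -c "
from edge import *
rem(.595,.0671,.1215,.4)"
```

```text
t 42.125 p [0.5951 0.0678 0.1224] rot [ 3.1415e+00 -7.0000e-04 -5.1000e-01] F [-4.  -4.1 -1.2] M [-0.91  0.49  0.36] w 0.0279
turn deg [ 2.000e-02 -4.000e-02 -5.214e+01] shift (cur axes) [0.3 0.6 0.9] shift(target axes) [-0.3  0.6  0.9]
```

Call:
drive_tool:
  increments:
    - [[0,0,1.5],[0,0,0],0.0]

```text
time_s: 42.25
ee_pos: [0.5951, 0.0678, 0.1224]
eef_rot: [3.142, -0.001, -0.537]
force: [-3.6, -3.6, -1.4]
grip_width: 0.0279
```

```bash
python3 -c "
from edge import *
rem(.595,.0671,.1215,.4)"
```

```text
t 42.25 p [0.5951 0.0678 0.1224] rot [ 3.1415e+00 -7.0000e-04 -5.3660e-01] F [-3.6 -3.6 -1.4] M [-0.95  0.53  0.39] w 0.0279
turn deg [ 2.000e-02 -4.000e-02 -5.366e+01] shift (cur axes) [0.3 0.6 0.9] shift(target axes) [-0.3  0.6  0.9]
```

Call:
drive_tool:
  increments:
    - [[0,0,0],[0.1,0.2,0],0.0]
    - [[0,0,0],[0,0,0],0.4]
    - [[0,0,0],[0,0,0],0.4]
    - [[0,0,0],[0,0,0],0.4]

```text
time_s: 42.75
ee_pos: [0.5952, 0.0679, 0.1223]
eef_rot: [-3.141, -0.001, -0.536]
force: [0.1, 0.0, 0.2]
grip_width: 0.0375
```

```bash
python3 -c "
from edge import *
rem(.595,.0671,.1215,.4)
b=snap('scene','s26')
from sh import *
print({n:sub('s9','s26',*r) for n,r in R.items()},{n:sub('s14','s26',*r) for n,r in R.items()})"
```

```text
t 42.75 p [0.5952 0.0679 0.1223] rot [-3.1409e+00 -6.0000e-04 -5.3630e-01] F [0.1 0.  0.2] M [-0.05 -0.04  0.02] w 0.0375
turn deg [-2.000e-02 -5.000e-02 -5.365e+01] shift (cur axes) [0.2 0.7 0.8] shift(target axes) [-0.5  0.6  0.8]
{'housing top': (0.05, -0.75, 0.997), 'housing right': (0.05, -0.5, 0.994), 'block left': (-1.3, 1.6, 0.627), 'lamp': (0.0, 0.0, 0.998), 'cuv': (0.1, 0.1, 0.987)} {'housing top': (-0.05, 0.2, 0.998), 'housing right': (-0.05, 0.2, 0.998), 'block left': (-1.0, 1.45, 0.661), 'lamp': (0.0, 0.0, 0.998), 'cuv': (0.05, 0.1, 0.981)}
```

Releasing lets the carriage level out from the nose-down tilt caused by pushing at knob height, which reopens a few tenths. So I'll ease the knob slightly, push low on the housing while the carriage is level, then nip up.

Call:
drive_tool:
  increments:
    - [[0,0,0],[0,0.5,0],0.0]
    - [[0,0,0],[0,0,0],0.0]
    - [[0,0,-4],[0,0,0],0.0]
    - [[0,0,-5],[0,0,0],0.0]
    - [[0,0,-5],[0,0,0],0.0]
    - [[0,0,0],[0,0,0],0.0]

```text
time_s: 43.55
ee_pos: [0.5948, 0.0669, 0.1223]
eef_rot: [3.141, -0.001, -0.293]
force: [0.5, -2.4, 2.9]
grip_width: 0.0278
```

```bash
python3 -c "
from edge import *
rem(.595,.0671,.1215,.4)"
```

```text
t 43.55 p [0.5948 0.0669 0.1223] rot [ 3.1413e+00 -5.0000e-04 -2.9270e-01] F [ 0.5 -2.4  2.9] M [-0.59  0.07  0.  ] w 0.0278
turn deg [ 2.000e-02 -2.000e-02 -3.969e+01] shift (cur axes) [ 0.1 -0.2  0.8] shift(target axes) [ 0.2 -0.1  0.8]
```

Call:
drive_tool:
  increments:
    - [[0,0,0],[0,0,0],0.42]
    - [[0,0,0],[0,0,0],0.45]
    - [[0,0,0],[0,0,-20],0.5]
    - [[0,0,8],[0,0,-20],0.5]
    - [[0,0,10.5],[0,0,-8],0.5]
    - [[0,0,10.5],[0,0,0],0.5]
    - [[0,0,10.5],[0,0,0],0.5]
    - [[0,0,10.5],[0,0,0],0.5]
    - [[0,0,10],[0,0,0],0.5]
    - [[0,0,8],[-10,7,0],0.5]
    - [[0,0,0],[-20,15,0],0.5]
    - [[0,0,0],[-15,11,0],0.5]
    - [[0,0,0],[-5.5,3.3,10],0.5]
    - [[0,0,0],[0,0,0],0.5]

```text
time_s: 45.3
ee_pos: [0.5523, 0.1131, 0.159]
eef_rot: [3.14, -0.0, -1.478]
force: [0.2, -0.4, -0.7]
grip_width: 0.0467
```

```bash
python3 -c "
from edge import *
rem(.554,.1138,.074,QB[2]-np.pi/2)"
```

```text
t 45.3 p [0.5523 0.1131 0.159 ] rot [ 3.1401e+00 -1.0000e-04 -1.4783e+00] F [ 0.2 -0.4 -0.7] M [-0.01 -0.04  0.  ] w 0.0467
turn deg [ 0.09 -0.01  0.03] shift (cur axes) [-0.5 -1.9 85. ] shift(target axes) [-0.5 -1.7 85. ]
```

Call:
drive_tool:
  increments:
    - [[0,0,0],[-0.5,-1,25],0.5]
    - [[0,0,0],[0,0,30],0.5]
    - [[0,0,0],[0,0,22],0.5]
    - [[0,0,0],[0,0,8],0.5]
    - [[0,0,0],[0,0,0],0.5]
    - [[0,0,0],[0,0,0],0.0]
    - [[0,0,0],[0,0,0],0.0]
    - [[0,0,0],[0,0,0],0.0]
  squeeze: 35

```text
time_s: 46.3
ee_pos: [0.5541, 0.1135, 0.0759]
eef_rot: [-3.14, -0.0, -1.479]
force: [-0.3, -0.0, 6.5]
grip_width: 0.0317
```

```bash
python3 -c "
from edge import *
rem(.554,.1138,.074,QB[2]-np.pi/2)"
```

```text
t 46.3 p [0.5541 0.1135 0.0759] rot [-3.1401e+00 -5.0000e-04 -1.4785e+00] F [-0.3 -0.   6.5] M [-0.76  0.14  0.06] w 0.0317
turn deg [-0.08 -0.03  0.02] shift (cur axes) [-0.3  0.   1.9] shift(target axes) [-0.3  0.   1.9]
```

Call:
drive_tool:
  increments:
    - [[0,0,0],[-0.6,0,0],0.0]

```text
time_s: 46.42
ee_pos: [0.5541, 0.1136, 0.076]
eef_rot: [-3.14, -0.001, -1.479]
force: [-1.3, -7.5, 7.4]
grip_width: 0.0312
```

Call:
drive_tool:
  increments:
    - [[0,0,0],[-0.6,0,0],0.0]

```text
time_s: 46.55
ee_pos: [0.5541, 0.1137, 0.076]
eef_rot: [-3.14, -0.002, -1.479]
force: [-1.7, -11.4, 6.8]
grip_width: 0.0322
```

Call:
drive_tool:
  increments:
    - [[0,0,0],[-0.6,0,0],0.0]

```text
time_s: 46.68
ee_pos: [0.554, 0.1137, 0.0759]
eef_rot: [-3.14, -0.003, -1.479]
force: [-1.3, -15.2, 6.7]
grip_width: 0.032
```

Call:
drive_tool:
  increments:
    - [[0,0,0],[-0.6,0,0],0.0]
    - [[0,0,0],[0,0,0],0.0]

```text
time_s: 46.92
ee_pos: [0.554, 0.1139, 0.0759]
eef_rot: [-3.14, -0.003, -1.479]
force: [-1.6, -17.2, 7.2]
grip_width: 0.032
```

```bash
python3 -c "
from edge import *
rem(.554,.1138,.074,QB[2]-np.pi/2)
b=snap('scene','s27')
from sh import *
print({n:sub('s9','s27',*r) for n,r in R.items()})"
```

```text
t 46.925 p [0.554  0.1139 0.0759] rot [-3.1405 -0.0035 -1.479 ] F [ -1.6 -17.2   7.2] M [-3.56 -0.    0.06] w 0.032
turn deg [-0.06 -0.2  -0.01] shift (cur axes) [0.  0.  1.9] shift(target axes) [0.1 0.  1.9]
{'housing top': (2.05, 0.4, 0.458), 'housing right': (3.0, 2.1, 0.635), 'block left': (0.0, -0.9, 0.992), 'lamp': (0.0, 0.0, 0.998), 'cuv': (0.1, 0.1, 0.986)}
```

It is creeping forward at about 17 N. I'll continue carefully.

Call:
drive_tool:
  increments:
    - [[0,0,0],[-0.4,0,0],0.0]
    - [[0,0,0],[0,0,0],0.0]

```text
time_s: 47.22
ee_pos: [0.554, 0.114, 0.0759]
eef_rot: [-3.14, -0.004, -1.479]
force: [-1.0, -19.4, 6.8]
grip_width: 0.032
```

Call:
drive_tool:
  increments:
    - [[0,0,0],[-0.4,0,0],0.0]
    - [[0,0,0],[0,0,0],0.0]

```text
time_s: 47.48
ee_pos: [0.554, 0.1141, 0.0759]
eef_rot: [-3.141, -0.004, -1.479]
force: [-0.7, -22.2, 7.0]
grip_width: 0.0321
```

Call:
drive_tool:
  increments:
    - [[0,0,0],[-0.4,0,0],0.0]
    - [[0,0,0],[0,0,0],0.0]

```text
time_s: 47.72
ee_pos: [0.554, 0.1143, 0.0758]
eef_rot: [-3.141, -0.005, -1.479]
force: [0.3, -24.1, 5.9]
grip_width: 0.032
```

Call:
drive_tool:
  increments:
    - [[0,0,0],[-0.4,0,0],0.0]
    - [[0,0,0],[0,0,0],0.0]

```text
time_s: 47.98
ee_pos: [0.554, 0.1143, 0.0758]
eef_rot: [-3.141, -0.005, -1.479]
force: [-0.3, -26.6, 6.8]
grip_width: 0.0319
```

Call:
drive_tool:
  increments:
    - [[0,0,0],[-0.4,0,0],0.0]
    - [[0,0,0],[0,0,0],0.0]

```text
time_s: 48.22
ee_pos: [0.554, 0.1143, 0.0758]
eef_rot: [-3.141, -0.006, -1.48]
force: [0.2, -29.5, 6.5]
grip_width: 0.0317
```

```bash
python3 -c "
from edge import *
rem(.554,.1138,.074,QB[2]-np.pi/2)
b=snap('scene','s28')
from sh import *
print({n:sub('s27','s28',*r) for n,r in R.items()},{n:sub('s9','s28',*r) for n,r in R.items()})"
```

```text
t 48.225 p [0.554  0.1143 0.0758] rot [-3.1408 -0.0056 -1.4796] F [  0.2 -29.5   6.5] M [-5.39 -0.2   0.08] w 0.0317
turn deg [-0.05 -0.32 -0.05] shift (cur axes) [0.5 0.  1.8] shift(target axes) [0.5 0.  1.8]
{'housing top': (0.15, 0.1, 0.99), 'housing right': (0.15, 0.1, 0.992), 'block left': (0.2, 0.05, 0.993), 'lamp': (0.0, 0.0, 0.998), 'cuv': (0.1, 0.1, 0.987)} {'housing top': (2.3, 0.45, 0.445), 'housing right': (3.0, 1.95, 0.609), 'block left': (0.25, -0.9, 0.99), 'lamp': (0.0, 0.0, 0.998), 'cuv': (0.1, 0.1, 0.987)}
```

The carriage moved 0.5 mm (block end +0.2 px) and then stopped hard at 0.1143 m, so it is on the stop. I'll relax, release and go to the knob to nip up.

Call:
drive_tool:
  increments:
    - [[0,0,0],[1.8,0,-0.3],0.0]
    - [[0,0,0],[1.8,0,-0.2],0.0]
    - [[0,0,0],[0,0,0],0.0]

```text
time_s: 48.65
ee_pos: [0.554, 0.114, 0.0762]
eef_rot: [-3.14, -0.001, -1.479]
force: [-0.1, -5.8, 5.4]
grip_width: 0.0317
```

Call:
drive_tool:
  increments:
    - [[0,0,0],[0.3,0,0],0.25]
    - [[0,0,0],[0,0,0],0.5]
    - [[0,0,0],[0,0,0],0.5]
    - [[0,0,0],[0,0,-25],0.5]
    - [[0,0,0],[0,0,-40],0.5]
    - [[0,0,0],[0,0,-25],0.45]
    - [[0,0,0],[16,-13,-5],0.43]
    - [[0,0,0],[20,-15,0],0.43]
    - [[0,0,-8],[12.5,-9,0],0.43]
    - [[0,0,-10],[0,0,0],0.43]
    - [[0,0,-10.5],[0,0,0],0.43]
    - [[0,0,-10.5],[0,0,0],0.43]
    - [[0,0,-10.5],[0,0,0],0.43]
    - [[0,0,-10.5],[0,0,0],0.43]
    - [[0,0,-10],[0,0,0],0.43]
    - [[0,0,-10],[0,0,0],0.43]
    - [[0,0,-5],[0,0,0],0.43]
    - [[0,0,0],[0,0,0],0.43]

```text
time_s: 50.9
ee_pos: [0.5947, 0.0694, 0.1703]
eef_rot: [-3.141, 0.0, 0.004]
force: [-0.6, 0.2, -0.2]
grip_width: 0.0403
```

```bash
python3 -c "
from edge import *
rem(.5949,.0674,.122,.0)
b=snap('scene','s29')
from sh import *
print({n:sub('s14','s29',*r) for n,r in R.items()},{n:sub('s9','s29',*r) for n,r in R.items()})"
```

```text
t 50.9 p [0.5947 0.0694 0.1703] rot [-3.1414e+00  5.0000e-04  4.2000e-03] F [-0.6  0.2 -0.2] M [ 0.02 -0.07  0.02] w 0.0403
turn deg [-0.01  0.03  0.24] shift (cur axes) [ 0.2  2.  48.3] shift(target axes) [ 0.2  2.  48.3]
{'housing top': (0.05, 0.1, 0.998), 'housing right': (0.0, 0.1, 0.998), 'block left': (0.1, 0.15, 0.995), 'lamp': (0.0, 0.0, 0.998), 'cuv': (0.05, 0.1, 0.981)} {'housing top': (0.15, -0.85, 0.997), 'housing right': (0.15, -0.6, 0.993), 'block left': (0.1, -0.8, 0.993), 'lamp': (0.0, 0.0, 0.998), 'cuv': (0.1, 0.1, 0.987)}
```

Call:
drive_tool:
  increments:
    - [[0,0,0],[0.3,1.7,10],0.43]
    - [[0,0,0],[0,0,16],0.43]
    - [[0,0,0],[0,0,14],0.43]
    - [[0,0,0],[0,0,8],0.43]
    - [[0,0,0],[0,0,0.3],0.43]
    - [[0,0,0],[0,0,0],0.43]
    - [[0,0,0],[0,0,0],0.0]
    - [[0,0,0],[0,0,0],0.0]
    - [[0,0,0],[0,0,0],0.0]
  squeeze: 35

```text
time_s: 52.08
ee_pos: [0.5952, 0.0675, 0.1226]
eef_rot: [-3.142, -0.0, 0.005]
force: [-2.9, -0.2, 4.4]
grip_width: 0.0278
```

```bash
python3 -c "
from edge import *
rem(.5949,.0674,.122,.0)"
```

```text
t 52.075 p [0.5952 0.0675 0.1226] rot [-3.1415e+00 -2.0000e-04  4.7000e-03] F [-2.9 -0.2  4.4] M [-0.05  0.47 -0.04] w 0.0278
turn deg [-0.   -0.01  0.27] shift (cur axes) [-0.3  0.1  0.6] shift(target axes) [-0.3  0.1  0.6]
```

Call:
drive_tool:
  increments:
    - [[0,0,3],[0,-0.2,0],0.0]
    - [[0,0,3],[0,0,0],0.0]

```text
time_s: 52.32
ee_pos: [0.5951, 0.0676, 0.1226]
eef_rot: [3.141, -0.0, -0.101]
force: [-3.8, -0.9, 4.5]
grip_width: 0.028
```

```bash
python3 -c "
from edge import *
rem(.5949,.0674,.122,.0)"
```

```text
t 52.325 p [0.5951 0.0676 0.1226] rot [ 3.1413e+00 -1.0000e-04 -1.0140e-01] F [-3.8 -0.9  4.5] M [-0.19  0.59  0.29] w 0.028
turn deg [ 0.02 -0.   -5.81] shift (cur axes) [-0.2  0.2  0.6] shift(target axes) [-0.2  0.2  0.6]
```

Call:
drive_tool:
  increments:
    - [[0,0,3],[0,0,0],0.0]
    - [[0,0,3],[0,0,0],0.0]

```text
time_s: 52.58
ee_pos: [0.5951, 0.0675, 0.1225]
eef_rot: [3.141, 0.0, -0.206]
force: [-3.8, -0.7, 4.5]
grip_width: 0.0278
```

```bash
python3 -c "
from edge import *
rem(.5949,.0674,.122,.0)"
```

```text
t 52.575 p [0.5951 0.0675 0.1225] rot [ 3.1412e+00  1.0000e-04 -2.0610e-01] F [-3.8 -0.7  4.5] M [-0.27  0.69  0.35] w 0.0278
turn deg [ 2.000e-02  1.000e-02 -1.181e+01] shift (cur axes) [-0.1  0.2  0.5] shift(target axes) [-0.2  0.1  0.5]
```

Call:
drive_tool:
  increments:
    - [[0,0,2],[0,0,0],0.0]

```text
time_s: 52.7
ee_pos: [0.5951, 0.0676, 0.1225]
eef_rot: [3.141, 0.0, -0.241]
force: [-4.6, -0.6, 5.2]
grip_width: 0.0282
```

```bash
python3 -c "
from edge import *
rem(.5949,.0674,.122,.0)"
```

```text
t 52.7 p [0.5951 0.0676 0.1225] rot [ 3.1412  0.     -0.2407] F [-4.6 -0.6  5.2] M [-0.3   0.81  0.33] w 0.0282
turn deg [  0.02   0.   -13.79] shift (cur axes) [-0.1  0.2  0.5] shift(target axes) [-0.2  0.2  0.5]
```

Call:
drive_tool:
  increments:
    - [[0,0,2],[0,0,0],0.0]

```text
time_s: 52.82
ee_pos: [0.5951, 0.0676, 0.1225]
eef_rot: [3.141, 0.0, -0.275]
force: [-5.0, -2.1, 5.6]
grip_width: 0.0278
```

```bash
python3 -c "
from edge import *
rem(.5949,.0674,.122,.0)"
```

```text
t 52.825 p [0.5951 0.0676 0.1225] rot [ 3.1413e+00  1.0000e-04 -2.7540e-01] F [-5.  -2.1  5.6] M [-0.36  0.8   0.4 ] w 0.0278
turn deg [ 2.000e-02  1.000e-02 -1.578e+01] shift (cur axes) [-0.1  0.2  0.5] shift(target axes) [-0.2  0.2  0.5]
```

Call:
drive_tool:
  increments:
    - [[0,0,1],[0,0,0],0.0]

```text
time_s: 52.95
ee_pos: [0.5951, 0.0676, 0.1225]
eef_rot: [3.141, 0.0, -0.293]
force: [-4.6, -1.8, 5.7]
grip_width: 0.0283
```

```bash
python3 -c "
from edge import *
rem(.5949,.0674,.122,.0)"
```

```text
t 52.95 p [0.5951 0.0676 0.1225] rot [ 3.1413  0.     -0.2925] F [-4.6 -1.8  5.7] M [-0.33  0.82  0.42] w 0.0283
turn deg [  0.02   0.   -16.76] shift (cur axes) [-0.1  0.2  0.5] shift(target axes) [-0.2  0.2  0.5]
```

Call:
drive_tool:
  increments:
    - [[0,0,0],[0,0,0],0.0]
    - [[0,0,0],[0,0,0],0.0]

```text
time_s: 53.2
ee_pos: [0.5951, 0.0676, 0.1225]
eef_rot: [3.141, 0.0, -0.292]
force: [-5.0, -2.1, 5.2]
grip_width: 0.0281
```

```bash
python3 -c "
from edge import *
rem(.5949,.0674,.122,.0)"
```

```text
t 53.2 p [0.5951 0.0676 0.1225] rot [ 3.1413  0.     -0.2918] F [-5.  -2.1  5.2] M [-0.31  0.8   0.33] w 0.0281
turn deg [ 2.000e-02  1.000e-02 -1.672e+01] shift (cur axes) [-0.1  0.2  0.5] shift(target axes) [-0.2  0.2  0.5]
```

Call:
drive_tool:
  increments:
    - [[0,0,0],[0,0,0],0.4]
    - [[0,0,0],[0,0,0],0.4]
    - [[0,0,0],[0,0,0],0.4]
    - [[0,0,-6],[0,0,0],0.4]
    - [[0,0,0],[0,0,0],0.4]
    - [[0,0,0],[0,0,0],0.0]
    - [[0,0,0],[0,0,0],0.0]
    - [[0,0,0],[0,0,0],0.0]

```text
time_s: 54.2
ee_pos: [0.595, 0.0677, 0.1222]
eef_rot: [3.142, 0.0, -0.188]
force: [-2.9, 1.3, 0.8]
grip_width: 0.028
```

```bash
python3 -c "
from edge import *
rem(.5949,.0674,.122,.0)"
```

```text
t 54.2 p [0.595  0.0677 0.1222] rot [ 3.1416e+00  4.0000e-04 -1.8800e-01] F [-2.9  1.3  0.8] M [ 0.02  0.38 -0.03] w 0.028
turn deg [ -0.     0.02 -10.77] shift (cur axes) [-0.1  0.3  0.2] shift(target axes) [-0.1  0.3  0.2]
```

Call:
drive_tool:
  increments:
    - [[0,0,2],[0,0,0],0.0]

```text
time_s: 54.32
ee_pos: [0.595, 0.0678, 0.1222]
eef_rot: [3.141, 0.0, -0.224]
force: [-2.8, 0.6, 1.3]
grip_width: 0.0282
```

```bash
python3 -c "
from edge import *
rem(.5949,.0674,.122,.0)"
```

```text
t 54.325 p [0.595  0.0678 0.1222] rot [ 3.1415e+00  3.0000e-04 -2.2380e-01] F [-2.8  0.6  1.3] M [0.07 0.39 0.35] w 0.0282
turn deg [  0.     0.02 -12.82] shift (cur axes) [-0.1  0.4  0.2] shift(target axes) [-0.1  0.4  0.2]
```

Call:
drive_tool:
  increments:
    - [[0,0,1],[0,0,0],0.0]

```text
time_s: 54.45
ee_pos: [0.595, 0.0678, 0.1221]
eef_rot: [3.141, 0.0, -0.241]
force: [-3.0, 1.0, 1.6]
grip_width: 0.0283
```

```bash
python3 -c "
from edge import *
rem(.5949,.0674,.122,.0)"
```

```text
t 54.45 p [0.595  0.0678 0.1221] rot [ 3.1415e+00  3.0000e-04 -2.4130e-01] F [-3.   1.   1.6] M [0.03 0.59 0.4 ] w 0.0283
turn deg [ 1.000e-02  2.000e-02 -1.382e+01] shift (cur axes) [-0.1  0.4  0.1] shift(target axes) [-0.1  0.4  0.1]
```

Call:
drive_tool:
  increments:
    - [[0,0,0],[0,0,0],0.0]
    - [[0,0,0],[0,0,0],0.4]
    - [[0,0,0],[0,0,0],0.4]
    - [[0,0,0],[0,0,0],0.42]
    - [[0,0,0],[0,0,-20],0.45]
    - [[0,0,0],[0,0,-25],0.5]
    - [[0,0,0],[0,0,-15],0.5]
    - [[0,0,0],[0,0,0],0.5]

```text
time_s: 55.45
ee_pos: [0.5955, 0.0677, 0.183]
eef_rot: [-3.141, -0.002, -0.24]
force: [1.1, -0.3, -0.5]
grip_width: 0.0468
```

```bash
python3 -c "
from edge import *
rem(.554,.1138,.074,QB[2]-np.pi/2)
b=snap('scene','s30')
from sh import *
print({n:sub('s29','s30',*r) for n,r in R.items()},{n:sub('s9','s30',*r) for n,r in R.items()})"
```

```text
t 55.45 p [0.5955 0.0677 0.183 ] rot [-3.1411e+00 -1.6000e-03 -2.3970e-01] F [ 1.1 -0.3 -0.5] M [-0.05 -0.08  0.02] w 0.0468
turn deg [-8.000e-02 -6.000e-02  7.099e+01] shift (cur axes) [-51.4 -34.8 108.9] shift(target axes) [-49.7  37.1 109. ]
{'housing top': (-0.05, -0.05, 0.999), 'housing right': (0.0, 0.0, 0.999), 'block left': (-0.15, -0.05, 0.996), 'lamp': (0.0, 0.0, 0.998), 'cuv': (0.1, 0.05, 0.986)} {'housing top': (0.1, -0.9, 0.997), 'housing right': (0.1, -0.6, 0.993), 'block left': (-0.05, -0.85, 0.998), 'lamp': (0.0, 0.0, 0.998), 'cuv': (0.1, 0.05, 0.984)}
```

Torque is 0.40 moving. One last touch check of the housing against the stop, at low height.

Call:
drive_tool:
  increments:
    - [[0,0,10],[0,0,0],0.5]
    - [[0,0,10.5],[0,0,0],0.5]
    - [[0,0,10.5],[0,0,0],0.5]
    - [[0,0,10.5],[0,0,0],0.5]
    - [[0,0,10.5],[0,0,0],0.5]
    - [[0,0,10],[0,0,0],0.5]
    - [[0,0,9],[-10,8,0],0.5]
    - [[0,0,0],[-20,15,0],0.5]
    - [[0,0,0],[-14,10,0],0.5]
    - [[0,0,0],[-6,4,15],0.5]
    - [[0,0,0],[0,0,25],0.5]
    - [[0,0,0],[0,0,30],0.5]
    - [[0,0,0],[0,0,25],0.5]
    - [[0,0,0],[0,0,11],0.5]
    - [[0,0,0],[0,0,0],0.5]
    - [[0,0,0],[0,0,0],0.5]

```text
time_s: 57.5
ee_pos: [0.5529, 0.1126, 0.077]
eef_rot: [-3.14, 0.0, -1.479]
force: [-0.2, -0.3, 0.5]
grip_width: 0.0468
```

Call:
drive_tool:
  increments:
    - [[0,0,0],[0,0,0],0.0]
    - [[0,0,0],[0,0,0],0.0]
    - [[0,0,0],[0,0,0],0.0]
  squeeze: 35

```text
time_s: 57.88
ee_pos: [0.5526, 0.1137, 0.0769]
eef_rot: [-3.14, 0.001, -1.478]
force: [-1.4, 9.1, 2.6]
grip_width: 0.0317
```

```bash
python3 -c "
from edge import *
rem(.554,.1138,.074,QB[2]-np.pi/2)"
```

```text
t 57.875 p [0.5526 0.1137 0.0769] rot [-3.1403e+00  1.2000e-03 -1.4781e+00] F [-1.4  9.1  2.6] M [0.81 0.1  0.06] w 0.0317
turn deg [-0.07  0.07  0.04] shift (cur axes) [ 0.  -1.4  2.9] shift(target axes) [ 0.  -1.4  2.9]
```

Call:
drive_tool:
  increments:
    - [[0,0,0],[-1.5,0,0],0.0]
    - [[0,0,0],[-1.5,0,0],0.0]

```text
time_s: 58.12
ee_pos: [0.5526, 0.1139, 0.0767]
eef_rot: [-3.141, -0.003, -1.479]
force: [0.8, -22.8, 3.3]
grip_width: 0.0316
```

Call:
drive_tool:
  increments:
    - [[0,0,0],[-0.8,0,0],0.0]
    - [[0,0,0],[0,0,0],0.0]

```text
time_s: 58.38
ee_pos: [0.5526, 0.1139, 0.0767]
eef_rot: [-3.141, -0.003, -1.48]
force: [-0.8, -19.7, 3.8]
grip_width: 0.0316
```

Call:
drive_tool:
  increments:
    - [[0,0,0],[-0.6,0,0],0.0]
    - [[0,0,0],[0,0,0],0.0]

```text
time_s: 58.62
ee_pos: [0.5526, 0.1139, 0.0767]
eef_rot: [-3.141, -0.004, -1.48]
force: [-0.2, -25.1, 4.1]
grip_width: 0.0318
```

Call:
drive_tool:
  increments:
    - [[0,0,0],[-0.6,0,0],0.0]
    - [[0,0,0],[0,0,0],0.0]

```text
time_s: 58.88
ee_pos: [0.5525, 0.114, 0.0766]
eef_rot: [-3.141, -0.005, -1.48]
force: [1.1, -28.8, 3.9]
grip_width: 0.032
```

Call:
drive_tool:
  increments:
    - [[0,0,0],[-0.6,0,0],0.0]
    - [[0,0,0],[0,0,0],0.0]

```text
time_s: 59.12
ee_pos: [0.5526, 0.114, 0.0766]
eef_rot: [-3.141, -0.006, -1.48]
force: [1.3, -32.7, 3.7]
grip_width: 0.0317
```

Call:
drive_tool:
  increments:
    - [[0,0,0],[-0.5,0,0],0.0]
    - [[0,0,0],[0,0,0],0.0]

```text
time_s: 59.38
ee_pos: [0.5525, 0.114, 0.0765]
eef_rot: [-3.142, -0.006, -1.48]
force: [0.9, -36.8, 3.2]
grip_width: 0.0319
```

```bash
python3 -c "
from edge import *
rem(.554,.1138,.074,QB[2]-np.pi/2)
b=snap('scene','s31')
from sh import *
print({n:sub('s28','s31',*r) for n,r in R.items()},{n:sub('s30','s31',*r) for n,r in R.items()})"
```

```text
t 59.375 p [0.5525 0.114  0.0765] rot [-3.1415 -0.0064 -1.4803] F [  0.9 -36.8   3.2] M [-5.55 -0.37  0.26] w 0.0319
turn deg [-0.   -0.37 -0.09] shift (cur axes) [ 0.3 -1.4  2.5] shift(target axes) [ 0.4 -1.4  2.5]
{'housing top': (0.05, -0.45, 0.986), 'housing right': (0.05, -0.55, 0.994), 'block left': (-0.05, 0.0, 0.998), 'lamp': (0.0, 0.0, 0.998), 'cuv': (0.1, 0.1, 0.987)} {'housing top': (2.35, 0.65, 0.431), 'housing right': (3.0, 1.75, 0.579), 'block left': (0.2, 0.0, 0.988), 'lamp': (0.0, 0.0, 0.998), 'cuv': (0.05, 0.1, 0.986)}
```

Call:
drive_tool:
  increments:
    - [[0,0,0],[1.5,0,0],0.0]
    - [[0,0,0],[1.5,0,0],0.0]
    - [[0,0,0],[1.3,0,0],0.0]
    - [[0,0,0],[0.2,0,0],0.2]
    - [[0,0,0],[0,0,0],0.5]
    - [[0,0,0],[0,0,0],0.5]
    - [[0,0,0],[0,0,-25],0.5]
    - [[0,0,0],[0,0,-40],0.5]
    - [[0,0,0],[0,0,-25],0.45]
    - [[0,0,0],[16,-13,-5],0.43]
    - [[0,0,0],[20,-15,0],0.43]
    - [[0,0,-8],[12.5,-10,0],0.43]
    - [[0,0,-10],[0,0,0],0.43]
    - [[0,0,-10.5],[0,0,0],0.43]
    - [[0,0,-10.5],[0,0,0],0.43]
    - [[0,0,-10.5],[0,0,0],0.43]
    - [[0,0,-10.5],[0,0,0],0.43]
    - [[0,0,-10],[0,0,0],0.43]
    - [[0,0,-10],[0,0,0],0.43]
    - [[0,0,-4],[0,0,0],0.43]

```text
time_s: 61.92
ee_pos: [0.5945, 0.0696, 0.171]
eef_rot: [-3.141, 0.0, -0.009]
force: [-0.6, 0.3, -0.3]
grip_width: 0.0406
```

Call:
drive_tool:
  increments:
    - [[0,0,0],[0,0,0],0.43]

```text
time_s: 62.05
ee_pos: [0.5945, 0.0695, 0.171]
eef_rot: [-3.141, 0.0, -0.013]
force: [-0.2, -0.1, -0.6]
grip_width: 0.0405
```

```bash
python3 -c "
from edge import *
rem(.595,.0676,.122,.0)
b=snap('scene','s32')
from sh import *
print({n:sub('s30','s32',*r) for n,r in R.items()},{n:sub('s9','s32',*r) for n,r in R.items()})"
```

```text
t 62.05 p [0.5945 0.0695 0.171 ] rot [-3.1415e+00  3.0000e-04 -1.3200e-02] F [-0.2 -0.1 -0.6] M [-0.04 -0.12  0.  ] w 0.0405
turn deg [-0.01  0.02 -0.76] shift (cur axes) [ 0.5  1.9 49. ] shift(target axes) [ 0.5  1.9 49. ]
{'housing top': (0.0, 0.0, 0.999), 'housing right': (0.0, 0.0, 0.999), 'block left': (0.0, 0.0, 0.999), 'lamp': (0.0, 0.0, 0.998), 'cuv': (0.1, 0.1, 0.987)} {'housing top': (0.1, -0.9, 0.997), 'housing right': (0.15, -0.6, 0.993), 'block left': (-0.05, -0.85, 0.996), 'lamp': (0.0, 0.0, 0.998), 'cuv': (0.1, 0.1, 0.984)}
```

```bash
python3 -c "
from station import ctrl
print(ctrl.hand_in())"
```

```text
the job is handed in; nothing more can be done
None
```

View pics/s32.png

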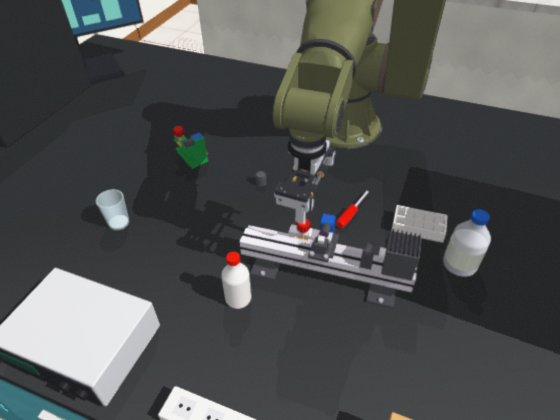

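The carriage is on the rail and clamped, but I could not confirm that it touches the stop without a gap. I put the remaining gap at 0 to 0.4 mm. I handed the job in at about 62 s with the gripper open about 50 mm above the knob.

- **Getting there:** I gripped the carriage by the blue housing and slid it on from the open end with about 4 N of side force. It met the stop at 18 N.
- **First tightening went wrong:** gripping and turning the knob pulled the carriage about 0.6 mm off the stop. It also peaked at 0.44 N m, above the 0.3–0.4 you gave but under 0.45.
- **Fixing it:** I backed the knob off twice and pushed the carriage back. The last push was low on the housing at about 30 N, with the clamp only lightly on, and it moved about 0.5 mm before stopping hard. That was firmer than the gentle push you asked for.
- **Final tightening:** I tightened to 0.42 N m moving, let it settle, and nipped it up again to 0.40 moving.
- **Last check, disagreeing:**
    - **For contact:** under a 37 N push the carriage did not give, and pictures before and after matched within 0.05 px.
    - **Against:** by touch, the housing sits 0.2–0.4 mm short of where it first met the stop. The full clamp might have resisted that push on its own, so it proves little.

In the last picture the other things stand where they were, including the green look-alike at (190,148). The beaker, both bottles, rack, screwdriver and lens tube are also in place. The amber vial is out of sight behind the arm there, but it stood in its place when last seen.

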